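# Put the test cassettes away in the dry box

## Task

Put the test cassettes away dry: lay all those that are out on the bench in the open dry box, then set the lid on and press its corners down until it sits flat and fully home on the gasket all round. Then swing the hold-down bar about its loose bolt across the lid and let its slot drop over the second bolt, so that the bar lies level and fully down. Leave the timer, the cover-glass carton and the marker where they are.

Things in the scene. Friction and masses are not known exactly. Their poses are not given: they have to be found in the camera images.
- drybox: Open plain metal box, fixed to the bench. Origin: centre of its underside; x runs away from the robot along its length (164 mm over the flange), y left (144 mm). Inside 130 x 110 mm, floor at 5 mm, flange top at 44 mm, walls 5 mm. A fixed white desiccant cartridge (top at 30 mm) fills the far end of the inside from x = 41 mm on, so the free floor runs from x = -65 to 41 mm.
- lid: Loose white lid 164 (x) x 144 mm, 0.3 kg, right way up on the bench. Origin: centre of the underside of its lip, which is 8 mm deep and enters the box with 4 mm play each way. Plate from 8 to 14 mm; central grip rib along x, 80 mm long, 24 mm wide, top at 32 mm. Axes as the box; half a turn fits too. Its origin is 40 mm above the box's when set on the raised gasket, 36 mm when home.
- bar_swing (a joint): Swing (rad) of the steel hold-down bar about the upright pivot bolt on the box's right ear (box frame x = 0, y = -93 mm). 0: the bar lies straight across the lid, its slot over the stud on the left; it grows as the bar swings towards the robot, counterclockwise seen from above (about 1.75 to 2.0 at the start). It stays where it is left. The hole also leaves the bar 3 mm play along its length.
- hold_bar (a joint): Lift angle (rad) of the bar: the pivot bolt is loose, so its free end can be raised up to 0.4 rad about the pivot, at the height of the bar's underside (the knob then moves a little inward); 0 is level and down, and the bar falls back to 0 by its own weight unless it lies on the lid rib or on the stud.
- bar_slot (a point): Centre of the slot near the bar's free end, on its underside, 186 mm from the pivot bolt; the slot is 28 mm long along the bar and 13 mm wide.
- stud_tip (a point): Top of the second bolt, an upright stud 8 mm in diameter with a round end, 84 mm above the bench on the left-hand ear of the box (box frame x = 0, y = +93 mm). It stands 14.5 mm above the underside of the level bar, so the bar's free end must be lifted over it.
- timer: Pale square timer, 64 x 64 x 19 mm; origin centre of its underside. To be left alone.
- coverglass_box: White carton of cover glasses, 55 x 55 x 22 mm; origin centre of its underside. To be left alone.
- marker_1: White and black marker pen, 17 x 135 x 16 mm, lying near the front edge of the bench; origin centre of its underside. To be left alone.
- bar_knob (a point): Centre of the bar's black ball knob (24 mm in diameter), which stands on a thin neck 22 mm above the bar's top face, 135 mm from the pivot bolt; the ball turns freely enough in the grip. The bar is 26 mm wide, 5 mm thick, its underside 69.5 mm above the bench when level, 1.5 mm above the rib of a lid that is home.
- cassette_1: White test cassette, 70 (x) x 20 (y) x 5 (z) mm, 12 g, lying on the bench; origin centre of its underside. Three to five of these five cassettes are there.
- cassette_2: White test cassette, 70 (x) x 20 (y) x 5 (z) mm, 12 g, lying on the bench; origin centre of its underside. Three to five of these five cassettes are there.
- cassette_3: White test cassette, 70 (x) x 20 (y) x 5 (z) mm, 12 g, lying on the bench; origin centre of its underside. Three to five of these five cassettes are there.
- cassette_4: White test cassette, 70 (x) x 20 (y) x 5 (z) mm, 12 g, lying on the bench; origin centre of its underside. Three to five of these five cassettes are there.
- cassette_5: White test cassette, 70 (x) x 20 (y) x 5 (z) mm, 12 g, lying on the bench; origin centre of its underside. Three to five of these five cassettes are there.
- gasket_0 (a joint): How far (m) the near left corner of the black gasket on the box flange is pressed down: 0 stands 4 mm above the flange, 0.004 is home. It yields slowly (up to 20 mm/s) to 8 to 12 N pressed on the lid straight above it and stays down; the lid's weight does not move it. The lid rocks until all four are home.
- corner_0 (a point): Point over the near left gasket corner, 6 mm above the flange, where the top of the lid will be when home: the place to press on (74 mm along and 64 mm across from the box centre).
- gasket_1 (a joint): How far (m) the near right corner of the black gasket on the box flange is pressed down: 0 stands 4 mm above the flange, 0.004 is home. It yields slowly (up to 20 mm/s) to 8 to 12 N pressed on the lid straight above it and stays down; the lid's weight does not move it. The lid rocks until all four are home.
- corner_1 (a point): Point over the near right gasket corner, 6 mm above the flange, where the top of the lid will be when home: the place to press on (74 mm along and 64 mm across from the box centre).
- gasket_2 (a joint): How far (m) the far right corner of the black gasket on the box flange is pressed down: 0 stands 4 mm above the flange, 0.004 is home. It yields slowly (up to 20 mm/s) to 8 to 12 N pressed on the lid straight above it and stays down; the lid's weight does not move it. The lid rocks until all four are home.
- corner_2 (a point): Point over the far right gasket corner, 6 mm above the flange, where the top of the lid will be when home: the place to press on (74 mm along and 64 mm across from the box centre).
- gasket_3 (a joint): How far (m) the far left corner of the black gasket on the box flange is pressed down: 0 stands 4 mm above the flange, 0.004 is home. It yields slowly (up to 20 mm/s) to 8 to 12 N pressed on the lid straight above it and stays down; the lid's weight does not move it. The lid rocks until all four are home.
- corner_3 (a point): Point over the far left gasket corner, 6 mm above the flange, where the top of the lid will be when home: the place to press on (74 mm along and 64 mm across from the box centre).
There are look-alikes about, which are no part of the job. Leave any brown look-alike of the cassette_2 alone.

How it is judged:
By the outcome, as a careful person would: the job done as asked, in the order asked, and still so for the second after the job is handed in, with the robot touching nothing.
Of cassette_1, cassette_2, cassette_3, cassette_4, cassette_5 only 3 to 5 are there at a start; the rules pass over those that are not, and their reading is None.
At some moment in a run one of cassette_1, cassette_2, cassette_3, cassette_4, cassette_5, lid may be knocked a few centimetres aside while the robot is not near it.
Once in a run the grip may slacken for a moment while it holds something.
It also fails if it takes over 208 s, if anything falls off the work surface, if the arm or the gripper's body presses on something with over 40 N, if the wrist force passes 120 N, or if a joint passes its speed limit or range.

## Robot

A 7-joint arm with a two-finger parallel gripper is mounted at the origin on a cart in front of the work surface, level with it; the furniture and walls round the work are solid. World frame = base frame: x ahead of the robot, y to its left, z up, the work surface at z = 0. Lengths are in m, angles in degrees, forces in N, time in s.
With the tool pointing down it reaches from about 0.4 to 0.875 m from the base axis. Payload 19.3 kg.
Tool frame: the origin (TCP) lies midway between the tips of the shut fingers; the grasp point (between the pads) lies 19 mm behind it; z points along the fingers, y is the line along which they close (so a half turn about z gives the same grasp; the last joint's range is limited). The gripper opens to 85 mm and grips with 20 to 120 N. Pads are 22 mm wide; open, the fingers measure 114 mm over their backs; the gripper's body (76 mm by 85 mm) begins 54 mm behind the grasp point. The pads swing forward as they close: fully open they stand 13 mm farther back than shut.
Start: joints at [-67.391, 29.874, -2.08, 91.645, 1.215, 58.505, -6.463], TCP at [0.28, 0.559, 0.231] pointing down, gripper open.
Joint ranges: [-166.77, 166.77], [-17.47, 122.26], [-85.68, 81.53], [9.62, 139.38], [-72.42, 252.41], [9.2, 110.78], [-144.41, 144.41]. Speed limits (degrees/s): [108.29, 108.29, 136.94, 136.94, 172.46, 172.46, 172.46].

## Interface

Orientations are given as [roll, pitch, yaw] about the fixed x, y, z axes, in that order (R = Rz(yaw) Ry(pitch) Rx(roll)).
In Python, from bench import observe, eyes, order gives the robot as it stands.
- The arm moves only by the shell command python3 -m pendant 'ROWS'. ROWS is JSON, a list of rows, each an object of numbers: "wx", "wy", "wz": the turn, a rotation vector about the world's x, y, z in units of 5 degrees (1.0 is 5 degrees); "tx", "ty", "tz": the shift along the world's x, y, z in units of 25 mm (1.0 is 25 mm); "jaw": the opening, from 0 (shut) to 1 (fully open). A call has exactly 8 rows; each row shifts and turns the commanded pose from where the row before left it; what a row does not reach is not made up. A row lasts 1/10 s, in which the tool goes at most 50 mm and 8.59 degrees, less where a joint would pass 70% of its speed; a pose out of reach is approached as far as the arm can. A call is refused whole if a number of a shift passes 1 or a number of a turn 1, either way. A call with a gripper value outside its range is refused whole. The fingers move at their own pace and stop on an object; the grip force is fixed at half the most. Time passes only in rows, so rows that do not move let the fingers close, or fill a call up. It gives the time, the measured TCP pose, the force, the opening and the grip force at its end, in the units of the state.
- observe(): the state, without advancing time (a new reading comes with each control period).
- eyes.read_camera(name): name is "scene" or "side" or "wrist"; returns the picture (420x560x3 uint8, blue, green, red); there is no depth.
- eyes.camera_model(name): a dict with "fx", "fy", "cx", "cy" (pixels), "k1" (the pictures are not rectified: a ray, as slopes to the right and down, at radius r is drawn at 1 + k1 r^2 times it, then the intrinsics apply), "pose" (4x4, takes a point from camera to world coordinates); the wrist camera has in their place "tool_from_camera" (4x4, takes a point from camera to tool coordinates, whose origin is the TCP and whose axes are the flange's). Camera axes: x right, y down, z forward; pixel columns grow to the right and rows downward; lengths in m; the calibration is good to about 2 mm. A picture is of the moment at which its call begins: read the wrist's pose just before it. camera_model takes no time and is no camera call.
- order.finish_job(): hands the job in; it is judged then, once.
The state is a dict: "t": time; "q": joint angles; "joint_velocities": joint speeds; "joint_torque": joint torques, N m; "tcp_pos": TCP position; "eef_rot": TCP orientation; "force": force on the tool from outside, world axes, zero at the start; "wrist_torque": the same for the moment, N m; "width": finger opening in m; "gripper_force": force on a finger pad.
Only numpy, scipy, OpenCV 4.12 (cv2) and the standard library are available. Lean on these libraries where they do the work, as an engineer would, in place of code of your own. Each camera call takes 0.05 s, during which the arm holds its last target. There are 200 camera calls.

## Working session

There is one attempt and no reset: what is moved stays moved. The work goes in short steps, Python scripts to look and compute and a shell command to move; the robot and the scene stay as the last step left them, time stands still between calls to the robot, and variables do not carry over. Pictures are saved under pics/ and viewed, at most 14 in all, crops included, and the job is handed in when it is done.

```bash
ls; mkdir -p pics; cat > h.py <<'E'
import numpy as np, cv2
from bench import observe, eyes, order
from scipy.spatial.transform import Rotation as R
def cam(name):
    m=eyes.camera_model(name)
    if name=='wrist':
        s=observe(); T=np.eye(4); T[:3,:3]=R.from_euler('xyz',s['eef_rot'],degrees=True).as_matrix(); T[:3,3]=s['tcp_pos']
        P=T@np.array(m['tool_from_camera'])
    else: P=np.array(m['pose'])
    K=np.array([[m['fx'],0,m['cx']],[0,m['fy'],m['cy']],[0,0,1]]); return K,m['k1'],P
def shot(name,fn=None):
    c=cam(name); im=eyes.read_camera(name)
    if fn: cv2.imwrite('pics/'+fn,im)
    return im,c
def ray(c,uv):
    K,k1,P=c; uv=np.atleast_2d(np.float64(uv))
    p=cv2.undistortPoints(uv.reshape(-1,1,2),K,np.array([k1,0,0,0.]))[:,0]
    return np.c_[p,np.ones(len(p))]@P[:3,:3].T, P[:3,3]
def onz(c,uv,z):
    d,o=ray(c,uv); return o+d*((z-o[2])/d[:,2])[:,None]
def proj(c,X):
    K,k1,P=c; Q=np.linalg.inv(P); X=np.atleast_2d(np.float64(X))
    return cv2.projectPoints(X,cv2.Rodrigues(Q[:3,:3])[0],Q[:3,3],K,np.array([k1,0,0,0.]))[0][:,0]
E
python3 - <<'E'
from h import *
for n in('scene','side','wrist'):
    im,c=shot(n,n+'0.png'); print(n,c[2].round(3).tolist(),c[0][0,0],c[1])
    globals()[n]=im
print(observe())
E
```

```text
pics
scene [[0.87, -0.332, 0.364, 0.205], [-0.493, -0.577, 0.651, -0.563], [-0.006, -0.746, -0.666, 0.697], [0.0, 0.0, 0.0, 1.0]] 404.5657910742123 0.011891336008079552
side [[-0.989, -0.039, 0.144, 0.35], [-0.148, 0.338, -0.929, 1.31], [-0.012, -0.94, -0.34, 0.584], [0.0, 0.0, 0.0, 1.0]] 473.1672064345716 0.020813176790587296
wrist [[0.448, 0.856, 0.256, 0.214], [0.894, -0.429, -0.13, 0.592], [-0.001, 0.287, -0.958, 0.373], [0.0, 0.0, 0.0, 1.0]] 312.5596920884349 -0.029120312004600055
{'t': 0.15, 'q': array([-67.39186374,  29.90183013,  -2.08186302,  91.66371348,
         1.21559594,  58.50159579,  -6.46425443]), 'joint_velocities': array([-0.02285378, -0.03600153, -0.04272807,  0.00738134, -0.02573033,
       -0.10407567,  0.03865574]), 'joint_torque': array([ 2.19821479e-03, -9.27385283e+01,  1.98103197e+00, -3.70064843e+01,
        1.80624652e-02,  6.21235580e-03, -1.02964334e-04]), 'tcp_pos': array([0.28007118, 0.55849368, 0.23086824]), 'eef_rot': array([-1.79955070e+02,  3.37346599e-03,  1.53368538e+02]), 'force': array([ 0.14779544,  0.55839769, -0.41273648]), 'wrist_torque': array([ 0.00847329,  0.01214603, -0.03570704]), 'gripper_force': 0.0, 'width': 0.08565195243248941}
```

View pics/scene0.png

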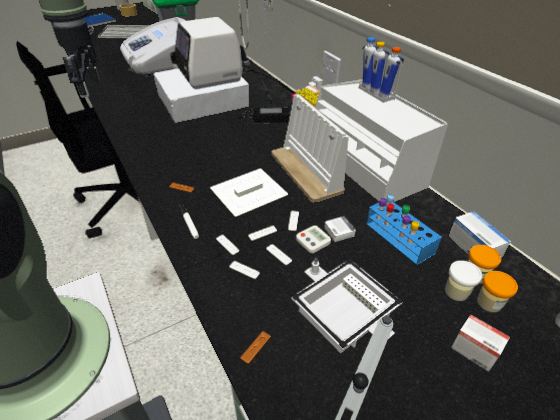

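View pics/side0.png

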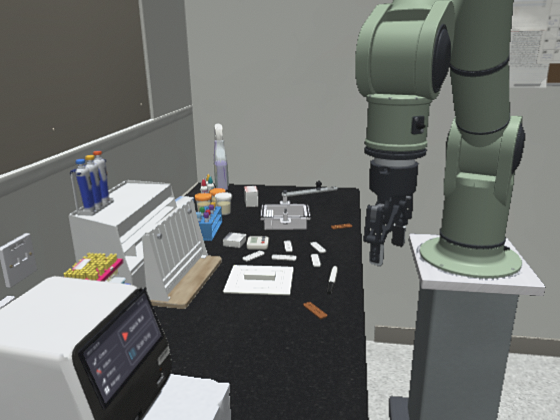

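The scene view shows five white cassettes near (228,244), (263,233), (294,220), (279,254) and (244,270). The lid is at (248,190), the box at (347,303) with the bar swung towards the robot, its knob at (360,381), and the marker at (190,224). The brown look-alikes at (181,187) and (256,347) stay put.

```bash
python3 - <<'E'
from h import *
im=cv2.imread('pics/scene0.png'); c=cam('scene')
hsv=cv2.cvtColor(im,cv2.COLOR_BGR2HSV)
m=((hsv[...,2]>150)&(hsv[...,1]<60)).astype(np.uint8)
cs,_=cv2.findContours(m,cv2.RETR_EXTERNAL,cv2.CHAIN_APPROX_NONE)
for k in cs:
    a=cv2.contourArea(k)
    if a<40: continue
    (x,y),_,_=cv2.minAreaRect(k)
    if not(150<x<420 and 160<y<420):continue
    z=.005 if a<400 else .014
    P=onz(c,k[:,0].astype(float),z)[:,:2]
    (cx,cy),(w,h),an=cv2.minAreaRect((P*1000).astype(np.float32))
    if w<h: w,h,an=h,w,an+90
    print(int(a),(int(x),int(y)),'world',round(cx),round(cy),'size',round(w),round(h),'longaxis yaw',round((an+90)%180-90))
# hand picked
print('box flange corners', onz(c,[[350,263],[400,301],[346,345],[293,299]],.044).round(3).tolist())
print('stud tip',onz(c,[[318,260]],.084).round(3),'knob',onz(c,[[360,381]],.0965).round(3),'pivot',onz(c,[[387,322]],.08).round(3))
E
python3 - <<'E'
import cv2
im=cv2.imread('pics/scene0.png')[160:420,160:430]
cv2.imwrite('pics/crop0.png',cv2.resize(im,None,fx=2.25,fy=2.25,interpolation=cv2.INTER_CUBIC))
E
```

```text
1364 (360, 358) world 533 -300 size 272 66 longaxis yaw 29
45 (315, 321) world 495 -193 size 136 3 longaxis yaw -81
148 (312, 274) world 553 -95 size 64 38 longaxis yaw 9
3785 (346, 298) world 577 -189 size 151 132 longaxis yaw 8
197 (244, 269) world 433 -6 size 70 21 longaxis yaw -60
178 (278, 254) world 523 -3 size 70 21 longaxis yaw -78
163 (227, 244) world 433 86 size 71 20 longaxis yaw -80
517 (313, 237) world 617 -7 size 69 66 longaxis yaw -85
146 (262, 232) world 524 79 size 70 22 longaxis yaw -1
320 (339, 226) world 699 0 size 67 58 longaxis yaw 82
123 (190, 224) world 380 195 size 97 15 longaxis yaw 86
128 (293, 220) world 613 79 size 72 20 longaxis yaw 53
1944 (248, 190) world 564 236 size 166 147 longaxis yaw 4
43 (366, 168) world 917 170 size 183 8 longaxis yaw -90
box flange corners [[0.625, -0.134, 0.044], [0.649, -0.262, 0.044], [0.5, -0.286, 0.044], [0.47, -0.154, 0.044]]
stud tip [[ 0.548 -0.121  0.084]] knob [[ 0.458 -0.368  0.097]] pivot [[ 0.573 -0.301  0.08 ]]
```

View pics/crop0.png

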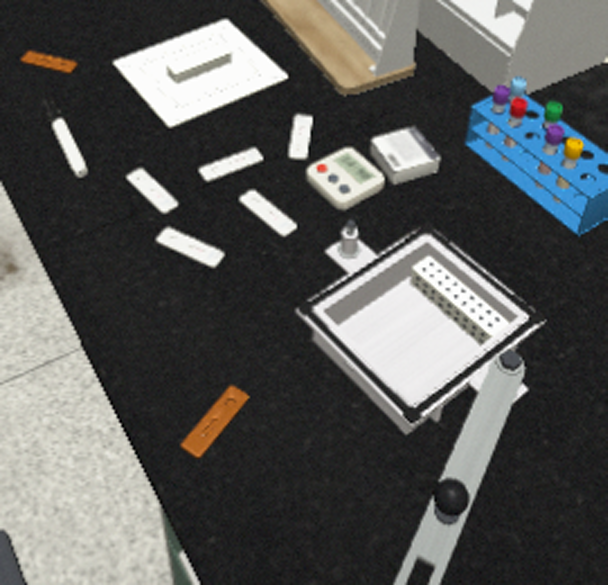

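```bash
python3 -m pendant '[{"tx":0.25,"ty":-0.8,"tz":-0.1,"wz":-0.45,"jaw":0.5},{"tx":0.25,"ty":-0.8,"tz":-0.1,"wz":-0.45,"jaw":0.5},{"tx":0.25,"ty":-0.8,"tz":-0.1,"wz":-0.45,"jaw":0.5},{"tx":0.25,"ty":-0.8,"tz":-0.1,"wz":-0.45,"jaw":0.5},{"tx":0.25,"ty":-0.8,"tz":-0.1,"wz":-0.45,"jaw":0.5},{"tx":0.25,"ty":-0.8,"tz":-0.1,"wz":-0.45,"jaw":0.5},{"tx":0.25,"ty":-0.8,"tz":-0.1,"wz":-0.45,"jaw":0.5},{"tx":0.25,"ty":-0.8,"tz":-0.1,"wz":-0.45,"jaw":0.5}]'
python3 -m pendant '[{"tx":0.25,"ty":-0.8,"tz":-0.2,"wz":-0.45,"jaw":0.5},{"tx":0.25,"ty":-0.8,"tz":-0.2,"wz":-0.45,"jaw":0.5},{"tx":0.25,"ty":-0.8,"tz":-0.2,"wz":-0.45,"jaw":0.5},{"tx":0.25,"ty":-0.8,"tz":-0.2,"wz":-0.45,"jaw":0.5},{"tx":0.25,"ty":-0.8,"tz":-0.2,"wz":-0.45,"jaw":0.5},{"tx":0.25,"ty":-0.8,"tz":-0.2,"wz":-0.45,"jaw":0.5},{"tx":0.25,"ty":-0.8,"tz":-0.2,"wz":-0.45,"jaw":0.5},{"tx":0.25,"ty":-0.8,"tz":-0.2,"wz":-0.45,"jaw":0.5}]'
python3 -m pendant '[{"tx":0.25,"ty":-0.8,"tz":-0.2,"wz":-0.45,"jaw":0.5},{"tx":0.25,"ty":-0.8,"tz":-0.2,"wz":-0.45,"jaw":0.5},{"tx":0.25,"ty":-0.8,"tz":-0.2,"wz":-0.45,"jaw":0.5},{"tx":0.25,"ty":-0.8,"tz":-0.2,"wz":-0.45,"jaw":0.5},{"tx":0.25,"ty":-0.8,"tz":-0.2,"wz":-0.45,"jaw":0.5},{"tx":0.25,"ty":-0.7,"tz":-0.2,"wz":-0.45,"jaw":0.5},{"tx":0.25,"ty":-0.7,"tz":-0.2,"wz":-0.45,"jaw":0.5},{"jaw":0.5}]'
cat >> h.py <<'E'
def blobs(im,c,z=.005,lo=120,minw=40):
    hsv=cv2.cvtColor(im,cv2.COLOR_BGR2HSV); m=((hsv[...,2]>lo)&(hsv[...,1]<60)).astype(np.uint8)
    s=observe(); t=s['tcp_pos']*1000; yaw=s['eef_rot'][2]
    print('t',round(s['t'],2),'tcp',t.round(1),'rot',s['eef_rot'].round(1),'w',round(s['width']*1000,1))
    for k in cv2.findContours(m,cv2.RETR_EXTERNAL,cv2.CHAIN_APPROX_NONE)[0]:
        if cv2.contourArea(k)<100: continue
        P=onz(c,k[:,0].astype(float),z)[:,:2]*1000
        (x,y),(w,h),an=cv2.minAreaRect(P.astype(np.float32))
        if w<h: w,h,an=h,w,an+90
        if w<minw or w>300: continue
        edge=(k[:,0].min()<=1)or(k[:,0,0].max()>=558)or(k[:,0,1].max()>=418)
        dy=(an-yaw+90)%180-90
        print('world',round(x,1),round(y,1),'size',round(w),round(h),'yaw',round((an+90)%180-90,1),'edge' if edge else '','| units d',round((x-t[0])/25,2),round((y-t[1])/25,2),'turn',round(dy/5,2))
E
python3 - <<'E'
from h import *
im,c=shot('wrist','w1.png'); blobs(im,c)
E
```

```text
t 0.2 tcp [280.1 558.5 231. ] rot [-180.     0.   153.4] w 85.3
world 609.4 812.8 size 222 106 yaw 18.3 edge | units d 13.17 10.17 turn 8.98
world 208.7 851.8 size 68 19 yaw 44.3 edge | units d -2.85 11.73 turn 14.19invalid input at $[0]: expected keys wx, wy, wz, tx, ty, tz, jaw
invalid input at $[0]: expected keys wx, wy, wz, tx, ty, tz, jaw
invalid input at $[0]: expected keys wx, wy, wz, tx, ty, tz, jaw
```

View pics/w1.png

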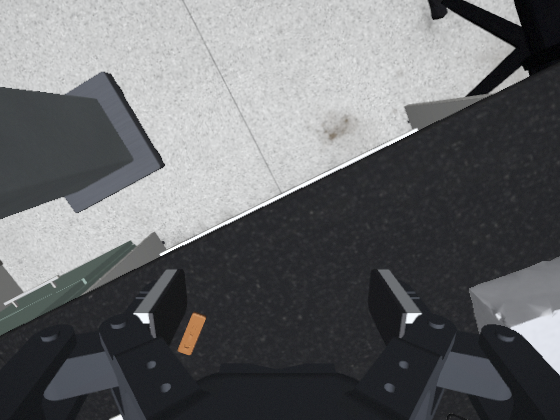

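All seven keys are required, so the arm hasn't moved. The picture is still the start view: floor, and one brown look-alike at (192,334).

```bash
python3 -m pendant '[{"wx":0,"wy":0,"wz":-0.45,"tx":0.25,"ty":-0.8,"tz":-0.1,"jaw":0.5},{"wx":0,"wy":0,"wz":-0.45,"tx":0.25,"ty":-0.8,"tz":-0.1,"jaw":0.5},{"wx":0,"wy":0,"wz":-0.45,"tx":0.25,"ty":-0.8,"tz":-0.1,"jaw":0.5},{"wx":0,"wy":0,"wz":-0.45,"tx":0.25,"ty":-0.8,"tz":-0.1,"jaw":0.5},{"wx":0,"wy":0,"wz":-0.45,"tx":0.25,"ty":-0.8,"tz":-0.1,"jaw":0.5},{"wx":0,"wy":0,"wz":-0.45,"tx":0.25,"ty":-0.8,"tz":-0.1,"jaw":0.5},{"wx":0,"wy":0,"wz":-0.45,"tx":0.25,"ty":-0.8,"tz":-0.1,"jaw":0.5},{"wx":0,"wy":0,"wz":-0.45,"tx":0.25,"ty":-0.8,"tz":-0.1,"jaw":0.5}]'
python3 -m pendant '[{"wx":0,"wy":0,"wz":-0.45,"tx":0.25,"ty":-0.8,"tz":-0.2,"jaw":0.5},{"wx":0,"wy":0,"wz":-0.45,"tx":0.25,"ty":-0.8,"tz":-0.2,"jaw":0.5},{"wx":0,"wy":0,"wz":-0.45,"tx":0.25,"ty":-0.8,"tz":-0.2,"jaw":0.5},{"wx":0,"wy":0,"wz":-0.45,"tx":0.25,"ty":-0.8,"tz":-0.2,"jaw":0.5},{"wx":0,"wy":0,"wz":-0.45,"tx":0.25,"ty":-0.8,"tz":-0.2,"jaw":0.5},{"wx":0,"wy":0,"wz":-0.45,"tx":0.25,"ty":-0.8,"tz":-0.2,"jaw":0.5},{"wx":0,"wy":0,"wz":-0.45,"tx":0.25,"ty":-0.8,"tz":-0.2,"jaw":0.5},{"wx":0,"wy":0,"wz":-0.45,"tx":0.25,"ty":-0.8,"tz":-0.2,"jaw":0.5}]'
python3 -m pendant '[{"wx":0,"wy":0,"wz":-0.45,"tx":0.25,"ty":-0.8,"tz":-0.2,"jaw":0.5},{"wx":0,"wy":0,"wz":-0.45,"tx":0.25,"ty":-0.8,"tz":-0.2,"jaw":0.5},{"wx":0,"wy":0,"wz":-0.45,"tx":0.25,"ty":-0.8,"tz":-0.2,"jaw":0.5},{"wx":0,"wy":0,"wz":-0.45,"tx":0.25,"ty":-0.8,"tz":-0.2,"jaw":0.5},{"wx":0,"wy":0,"wz":-0.45,"tx":0.25,"ty":-0.8,"tz":-0.2,"jaw":0.5},{"wx":0,"wy":0,"wz":-0.45,"tx":0.25,"ty":-0.7,"tz":-0.2,"jaw":0.5},{"wx":0,"wy":0,"wz":-0.45,"tx":0.25,"ty":-0.7,"tz":-0.2,"jaw":0.5},{"wx":0,"wy":0,"wz":0,"tx":0,"ty":0,"tz":0,"jaw":0.5}]'
python3 - <<'E'
from h import *
im,c=shot('wrist','w2.png'); blobs(im,c)
E
```

```text
t: 1.0
tcp_pos: [0.3303, 0.3978, 0.2112]
eef_rot: [-180.0, 0.0, 135.3]
force: [-0.1, -0.0, -0.4]
width: 0.0428
gripper_force: 0.0
t: 1.8
tcp_pos: [0.3806, 0.2371, 0.1709]
eef_rot: [180.0, 0.0, 117.2]
force: [1.0, -0.6, -0.5]
width: 0.0428
gripper_force: 0.0
t: 2.6
tcp_pos: [0.4242, 0.1008, 0.1357]
eef_rot: [-180.0, 0.1, 101.3]
force: [-0.8, 0.1, 1.4]
width: 0.0425
gripper_force: 0.0
t 2.65 tcp [424.  102.1 136. ] rot [-180.     0.   101.4] w 42.5
world 706.2 -8.4 size 51 44 yaw -12.7  | units d 11.29 -4.42 turn 13.16
world 221.6 -65.0 size 88 3 yaw 0.4  | units d -8.09 -6.68 turn 15.78
world 635.5 20.2 size 60 23 yaw -25.7  | units d 8.46 -3.27 turn 10.57
world 433.2 -2.2 size 71 21 yaw -59.9  | units d 0.37 -4.17 turn 3.74
world 613.3 82.5 size 70 21 yaw 52.7  | units d 7.57 -0.78 turn -9.74
world 524.3 81.9 size 70 20 yaw -1.1  | units d 4.01 -0.81 turn 15.49
world 269.8 -10.7 size 168 73 yaw 43.7  | units d -6.17 -4.51 turn -11.55
world 433.0 88.8 size 70 21 yaw -79.4  | units d 0.36 -0.53 turn -0.16
world 379.2 189.9 size 92 15 yaw 86.1  | units d -1.79 3.51 turn -3.07
world 570.4 236.3 size 169 140 yaw 3.7 edge | units d 5.85 5.37 turn 16.45
world 242.8 195.4 size 144 77 yaw 9.9 edge | units d -7.25 3.73 turn 17.69
```

View pics/w2.png

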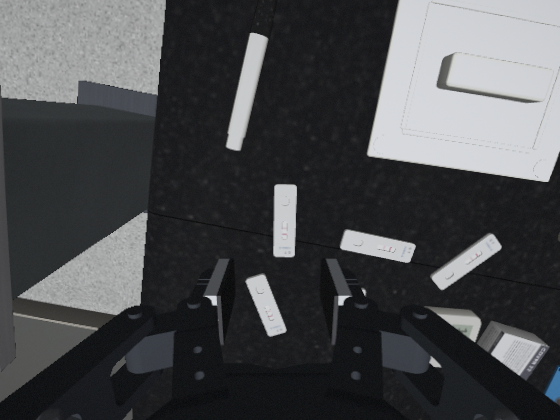

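The view shows cassette A at (285,220) just ahead of the fingers, with two more at (378,246) and (466,262) and a fourth at (266,305). The marker is at (248,92) and the lid at the top right. Grasping A now.

```bash
python3 -m pendant '[{"wx":0,"wy":0,"wz":-0.1,"tx":0.1,"ty":-0.15,"tz":-0.7,"jaw":0.5},{"wx":0,"wy":0,"wz":-0.1,"tx":0.1,"ty":-0.15,"tz":-0.7,"jaw":0.5},{"wx":0,"wy":0,"wz":0,"tx":0.1,"ty":-0.15,"tz":-0.7,"jaw":0.5},{"wx":0,"wy":0,"wz":0,"tx":0.06,"ty":-0.1,"tz":-0.7,"jaw":0.5},{"wx":0,"wy":0,"wz":0,"tx":0,"ty":0,"tz":-0.7,"jaw":0.5},{"wx":0,"wy":0,"wz":0,"tx":0,"ty":0,"tz":-0.7,"jaw":0.5},{"wx":0,"wy":0,"wz":0,"tx":0,"ty":0,"tz":-0.7,"jaw":0.5},{"wx":0,"wy":0,"wz":0,"tx":0,"ty":0,"tz":-0.4,"jaw":0.5}]'
python3 -m pendant '[{"wx":0,"wy":0,"wz":0,"tx":0,"ty":0,"tz":0,"jaw":0.5},{"wx":0,"wy":0,"wz":0,"tx":0,"ty":0,"tz":-0.04,"jaw":0.5},{"wx":0,"wy":0,"wz":0,"tx":0,"ty":0,"tz":0,"jaw":0},{"wx":0,"wy":0,"wz":0,"tx":0,"ty":0,"tz":0,"jaw":0},{"wx":0,"wy":0,"wz":0,"tx":0,"ty":0,"tz":0,"jaw":0},{"wx":0,"wy":0,"wz":0,"tx":0,"ty":0,"tz":0,"jaw":0},{"wx":0,"wy":0,"wz":0,"tx":0,"ty":0,"tz":0,"jaw":0},{"wx":0,"wy":0,"wz":0,"tx":0,"ty":0,"tz":0.2,"jaw":0}]'
python3 -m pendant '[{"wx":0,"wy":0,"wz":0,"tx":0,"ty":0,"tz":0.5,"jaw":0},{"wx":0,"wy":0,"wz":0,"tx":0,"ty":0,"tz":1,"jaw":0},{"wx":0,"wy":0,"wz":0,"tx":0,"ty":0,"tz":1,"jaw":0},{"wx":0,"wy":0,"wz":0,"tx":0,"ty":0,"tz":1,"jaw":0},{"wx":0,"wy":0,"wz":0,"tx":0,"ty":0,"tz":1,"jaw":0},{"wx":0,"wy":0,"wz":0,"tx":0,"ty":0,"tz":1,"jaw":0},{"wx":0,"wy":0,"wz":0,"tx":0,"ty":0,"tz":0.5,"jaw":0},{"wx":0,"wy":0,"wz":0,"tx":0,"ty":0,"tz":0,"jaw":0}]'
```

```text
t: 3.45
tcp_pos: [0.4325, 0.0901, 0.0028]
eef_rot: [-179.9, -0.0, 100.6]
force: [0.6, 0.4, 0.2]
width: 0.0428
gripper_force: 0.0
t: 4.25
tcp_pos: [0.433, 0.09, 0.0081]
eef_rot: [180.0, -0.0, 100.6]
force: [-1.1, 0.5, -0.8]
width: 0.0158
gripper_force: 58.6
t: 5.05
tcp_pos: [0.4336, 0.0902, 0.1601]
eef_rot: [179.8, -0.1, 100.6]
force: [1.1, 0.6, 0.0]
width: 0.0156
gripper_force: 58.6
```

```bash
python3 -m pendant '[{"wx":0,"wy":0,"wz":0,"tx":0.32,"ty":-0.75,"tz":0.1,"jaw":0},{"wx":0,"wy":0,"wz":0,"tx":0.32,"ty":-0.75,"tz":0.1,"jaw":0},{"wx":0,"wy":0,"wz":0,"tx":0.32,"ty":-0.75,"tz":0.1,"jaw":0},{"wx":0,"wy":0,"wz":0,"tx":0.32,"ty":-0.75,"tz":0.1,"jaw":0},{"wx":0,"wy":0,"wz":0,"tx":0.32,"ty":-0.75,"tz":0.1,"jaw":0},{"wx":0,"wy":0,"wz":0,"tx":0.32,"ty":-0.75,"tz":0.1,"jaw":0},{"wx":0,"wy":0,"wz":0,"tx":0.32,"ty":-0.75,"tz":0.1,"jaw":0},{"wx":0,"wy":0,"wz":0,"tx":0.32,"ty":-0.75,"tz":0.1,"jaw":0}]'
python3 -m pendant '[{"wx":0,"wy":0,"wz":0,"tx":0.32,"ty":-0.75,"tz":0.1,"jaw":0},{"wx":0,"wy":0,"wz":0,"tx":0.32,"ty":-0.75,"tz":0.1,"jaw":0},{"wx":0,"wy":0,"wz":0,"tx":0.32,"ty":-0.75,"tz":0.1,"jaw":0},{"wx":0,"wy":0,"wz":0,"tx":0.32,"ty":-0.75,"tz":0.1,"jaw":0},{"wx":0,"wy":0,"wz":0,"tx":0.32,"ty":-0.75,"tz":0.1,"jaw":0},{"wx":0,"wy":0,"wz":0,"tx":0.32,"ty":-0.75,"tz":0.1,"jaw":0},{"wx":0,"wy":0,"wz":0,"tx":0.32,"ty":-0.75,"tz":0.1,"jaw":0},{"wx":0,"wy":0,"wz":0,"tx":0,"ty":0,"tz":0,"jaw":0}]'
python3 - <<'E'
from h import *
im,c=shot('wrist','w3.png'); np.save('c3.npy',np.array([c[0],np.eye(3)*c[1]])); np.save('P3.npy',c[2])
print(observe()['tcp_pos'],observe()['width'])
E
```

```text
t: 5.85
tcp_pos: [0.4967, -0.0608, 0.1777]
eef_rot: [-180.0, -0.0, 100.6]
force: [0.2, -0.0, -0.6]
width: 0.0152
gripper_force: 58.6
t: 6.65
tcp_pos: [0.5529, -0.1938, 0.1953]
eef_rot: [-180.0, 0.1, 100.5]
force: [-0.9, 0.4, -0.7]
width: 0.0153
gripper_force: 58.6
[ 0.55250257 -0.19222687  0.1949867 ] 0.015207992645099477
```

View pics/w3.png

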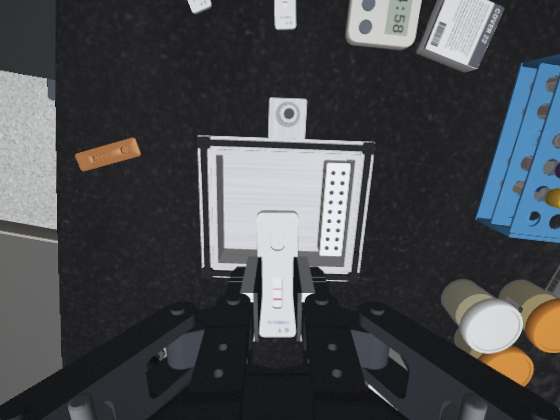

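The cassette is held straight. Gasket corners show at (204,141), (369,146), (208,272) and (358,272), and the stud tip is at (289,114).

```bash
python3 - <<'E'
from h import *
a=np.load('c3.npy'); c=(a[0],a[1][0,0],np.load('P3.npy'))
q=onz(c,[[204,142],[368,147],[358,271],[208,272]],.048)[:,:2]*1000; print(q.round(1))
# order near-left, far-left, far-right, near-right
L=np.array([[-74,64],[74,64],[74,-64],[-74,-64.]])
C=q.mean(0); A=(q-C).ravel(); z=(L[:,0]+1j*L[:,1]); w=(q-C)[:,0]+1j*(q-C)[:,1]
s=(w*z.conj()).sum()/(abs(z)**2).sum(); print('C',C,'yaw',np.degrees(np.angle(s)),'scale',abs(s))
print('sides',[np.linalg.norm(q[i]-q[(i+1)%4]).round(1) for i in range(4)])
print('stud',onz(c,[[289,113]],.084)*1000)
im=cv2.imread('pics/w3.png')[120:290,180:390]; 
cv2.imwrite('pics/c3.png',cv2.resize(im,None,fx=3.6,fy=3.4,interpolation=cv2.INTER_CUBIC))
E
```

```text
[[ 477.2 -150.2]
 [ 624.7 -127.4]
 [ 647.5 -250. ]
 [ 496.3 -279.1]]
C [ 561.38867515 -201.67566503] yaw 9.686802636981913 scale 1.012106563284676
sides [np.float64(149.3), np.float64(124.7), np.float64(154.0), np.float64(130.3)]
stud [[ 547.08726751 -112.79873895   84.        ]]
```

View pics/c3.png

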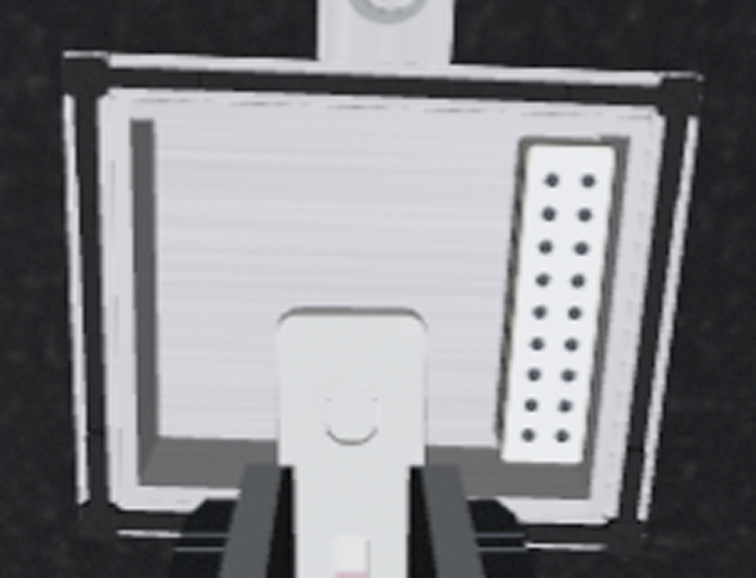

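```bash
cat > bx.py <<'E'
from h import *
a=np.load('c3.npy'); c=(a[0],a[1][0,0],np.load('P3.npy'))
q=onz(c,[[203.9,140.6],[368.9,147.1],[354.2,275.9],[206.9,270.6]],.048)[:,:2]*1000
L=np.array([[-74,64],[74,64],[74,-64],[-74,-64.]])
C=q.mean(0); z=(L[:,0]+1j*L[:,1]); w=(q-C)[:,0]+1j*(q-C)[:,1]
s=(w*z.conj()).sum()/(abs(z)**2).sum(); yaw=np.degrees(np.angle(s))
def box(x,y): 
    p=s/abs(s)*(x+1j*y); return C+[p.real,p.imag]
if __name__=='__main__':
    print(q.round(1),C,yaw,abs(s),'stud',box(0,93),'lanes',box(-34,0),box(10,0),'corners',[box(*l).round(1) for l in L])
E
python3 bx.py
```

```text
[[ 476.9 -149. ]
 [ 625.5 -127.3]
 [ 645.  -256.1]
 [ 495.  -277.7]] [ 560.60593909 -202.54134163] 8.264544821293121 1.0182116452382823 stud [ 547.23776148 -110.50715326] lanes [ 526.95903152 -207.42863237] [ 570.50208838 -201.10390317] corners [array([ 478.2, -149.8]), array([ 624.6, -128.6]), array([ 643. , -255.2]), array([ 496.6, -276.5])]
```

```bash
python3 -m pendant '[{"wx":0,"wy":0,"wz":-0.2,"tx":0.2,"ty":-0.15,"tz":-1,"jaw":0},{"wx":0,"wy":0,"wz":-0.2,"tx":0.2,"ty":-0.15,"tz":-1,"jaw":0},{"wx":0,"wy":0,"wz":0,"tx":0.18,"ty":-0.14,"tz":-1,"jaw":0},{"wx":0,"wy":0,"wz":0,"tx":0,"ty":0,"tz":-1,"jaw":0},{"wx":0,"wy":0,"wz":0,"tx":0,"ty":0,"tz":-1,"jaw":0},{"wx":0,"wy":0,"wz":0,"tx":0,"ty":0,"tz":-1,"jaw":0},{"wx":0,"wy":0,"wz":0,"tx":0,"ty":0,"tz":-0.8,"jaw":0},{"wx":0,"wy":0,"wz":0,"tx":0,"ty":0,"tz":-0.6,"jaw":0}]'
python3 -m pendant '[{"wx":0,"wy":0,"wz":0,"tx":0,"ty":0,"tz":0,"jaw":0},{"wx":0,"wy":0,"wz":0,"tx":0,"ty":0,"tz":0,"jaw":0.3},{"wx":0,"wy":0,"wz":0,"tx":0,"ty":0,"tz":0,"jaw":0.3},{"wx":0,"wy":0,"wz":0,"tx":0,"ty":0,"tz":0,"jaw":0.3},{"wx":0,"wy":0,"wz":0,"tx":0,"ty":0,"tz":0.4,"jaw":0.3},{"wx":0,"wy":0,"wz":0,"tx":0,"ty":0,"tz":0.8,"jaw":0.3},{"wx":0,"wy":0,"wz":0,"tx":0,"ty":0,"tz":1,"jaw":0.3},{"wx":0,"wy":0,"wz":0,"tx":0,"ty":0,"tz":1,"jaw":0.3}]'
python3 -m pendant '[{"wx":0,"wy":0,"wz":0,"tx":0,"ty":0,"tz":1,"jaw":0.5},{"wx":0,"wy":0,"wz":0.1,"tx":-0.1,"ty":0.5,"tz":1,"jaw":0.5},{"wx":0,"wy":0,"wz":0.1,"tx":-0.3,"ty":1,"tz":1,"jaw":0.5},{"wx":0,"wy":0,"wz":0.1,"tx":-0.3,"ty":1,"tz":0,"jaw":0.5},{"wx":0,"wy":0,"wz":0.1,"tx":-0.3,"ty":1,"tz":0,"jaw":0.5},{"wx":0,"wy":0,"wz":0.1,"tx":-0.3,"ty":1,"tz":0,"jaw":0.5},{"wx":0,"wy":0,"wz":0.1,"tx":-0.3,"ty":1,"tz":0,"jaw":0.5},{"wx":0,"wy":0,"wz":0.1,"tx":-0.1,"ty":1,"tz":-0.5,"jaw":0.5}]'
python3 -m pendant '[{"wx":0,"wy":0,"wz":0,"tx":0,"ty":1,"tz":-0.5,"jaw":0.5},{"wx":0,"wy":0,"wz":0,"tx":0,"ty":0.6,"tz":-0.5,"jaw":0.5},{"wx":0,"wy":0,"wz":0,"tx":0,"ty":0,"tz":-0.3,"jaw":0.5},{"wx":0,"wy":0,"wz":0,"tx":0,"ty":0,"tz":0,"jaw":0.5},{"wx":0,"wy":0,"wz":0,"tx":0,"ty":0,"tz":0,"jaw":0.5},{"wx":0,"wy":0,"wz":0,"tx":0,"ty":0,"tz":0,"jaw":0.5},{"wx":0,"wy":0,"wz":0,"tx":0,"ty":0,"tz":0,"jaw":0.5},{"wx":0,"wy":0,"wz":0,"tx":0,"ty":0,"tz":0,"jaw":0.5}]'
python3 - <<'E'
from h import *
im,c=shot('wrist','w4.png'); blobs(im,c)
E
```

```text
t: 7.5
tcp_pos: [0.5666, -0.2012, 0.0089]
eef_rot: [-179.9, -0.1, 98.7]
force: [0.3, -0.6, 0.5]
width: 0.016
gripper_force: 58.7
t: 8.3
tcp_pos: [0.5674, -0.2024, 0.0921]
eef_rot: [180.0, 0.0, 98.6]
force: [-0.9, -0.3, -0.8]
width: 0.0253
gripper_force: 0.0
t: 9.1
tcp_pos: [0.5251, -0.039, 0.1548]
eef_rot: [179.8, 0.0, 102.1]
force: [1.6, -0.5, -0.2]
width: 0.0424
gripper_force: 0.0
t: 9.9
tcp_pos: [0.5251, -0.0002, 0.1206]
eef_rot: [180.0, 0.0, 102.1]
force: [-0.1, 0.1, 0.1]
width: 0.0431
gripper_force: 0.0
t 9.95 tcp [525.   -0.  120.5] rot [180.    0.  102.1] w 43.1
world 553.2 -143.9 size 41 35 yaw 8.7  | units d 1.13 -5.75 turn 17.33
world 703.0 -12.5 size 60 57 yaw 82.5  | units d 7.12 -0.5 turn -3.93
world 621.1 -4.3 size 68 68 yaw 5.7  | units d 3.85 -0.17 turn 16.73
world 299.3 -65.2 size 91 29 yaw 88.7 edge | units d -9.03 -2.61 turn -2.69
world 523.6 -0.6 size 69 20 yaw -77.9  | units d -0.06 -0.02 turn -0.0
world 433.6 -2.6 size 70 21 yaw -60.1  | units d -3.66 -0.1 turn 3.56
world 613.8 82.0 size 70 21 yaw 52.7  | units d 3.55 3.28 turn -9.89
world 524.8 80.4 size 70 22 yaw -1.1  | units d -0.01 3.22 turn 15.37
world 708.1 145.4 size 63 25 yaw -64.5 edge | units d 7.32 5.82 turn 2.67
world 603.0 172.0 size 112 17 yaw 13.2 edge | units d 3.12 6.88 turn -17.78
```

```bash
python3 -m pendant '[{"wx":0,"wy":0,"wz":0,"tx":-0.06,"ty":0,"tz":-0.8,"jaw":0.5},{"wx":0,"wy":0,"wz":0,"tx":0,"ty":0,"tz":-0.9,"jaw":0.5},{"wx":0,"wy":0,"wz":0,"tx":0,"ty":0,"tz":-1,"jaw":0.5},{"wx":0,"wy":0,"wz":0,"tx":0,"ty":0,"tz":-1,"jaw":0.5},{"wx":0,"wy":0,"wz":0,"tx":0,"ty":0,"tz":-0.7,"jaw":0.5},{"wx":0,"wy":0,"wz":0,"tx":0,"ty":0,"tz":-0.38,"jaw":0.5},{"wx":0,"wy":0,"wz":0,"tx":0,"ty":0,"tz":0,"jaw":0.5},{"wx":0,"wy":0,"wz":0,"tx":0,"ty":0,"tz":0,"jaw":0}]'
python3 -m pendant '[{"wx":0,"wy":0,"wz":0,"tx":0,"ty":0,"tz":0,"jaw":0},{"wx":0,"wy":0,"wz":0,"tx":0,"ty":0,"tz":0,"jaw":0},{"wx":0,"wy":0,"wz":0,"tx":0,"ty":0,"tz":0,"jaw":0},{"wx":0,"wy":0,"wz":0,"tx":0,"ty":0,"tz":0.2,"jaw":0},{"wx":0,"wy":0,"wz":0,"tx":0,"ty":0,"tz":0.8,"jaw":0},{"wx":0,"wy":0,"wz":0,"tx":0,"ty":0,"tz":1,"jaw":0},{"wx":0,"wy":0,"wz":0,"tx":0,"ty":0,"tz":1,"jaw":0},{"wx":0,"wy":0,"wz":0,"tx":0,"ty":-0.3,"tz":1,"jaw":0}]'
python3 -m pendant '[{"wx":0,"wy":0,"wz":-0.1,"tx":0,"ty":-0.7,"tz":1,"jaw":0},{"wx":0,"wy":0,"wz":-0.1,"tx":0,"ty":-1,"tz":1,"jaw":0},{"wx":0,"wy":0,"wz":-0.1,"tx":0,"ty":-1,"tz":0.5,"jaw":0},{"wx":0,"wy":0,"wz":-0.1,"tx":0.05,"ty":-1,"tz":0.5,"jaw":0},{"wx":0,"wy":0,"wz":-0.1,"tx":0.05,"ty":-1,"tz":0,"jaw":0},{"wx":0,"wy":0,"wz":-0.1,"tx":0.05,"ty":-1,"tz":0,"jaw":0},{"wx":0,"wy":0,"wz":-0.1,"tx":0,"ty":-1,"tz":0,"jaw":0},{"wx":0,"wy":0,"wz":0,"tx":0,"ty":-1,"tz":-0.4,"jaw":0}]'
python3 -m pendant '[{"wx":0,"wy":0,"wz":0,"tx":0,"ty":-0.34,"tz":-0.8,"jaw":0},{"wx":0,"wy":0,"wz":0,"tx":0,"ty":0,"tz":-1,"jaw":0},{"wx":0,"wy":0,"wz":0,"tx":0,"ty":0,"tz":-1,"jaw":0},{"wx":0,"wy":0,"wz":0,"tx":0,"ty":0,"tz":-1,"jaw":0},{"wx":0,"wy":0,"wz":0,"tx":0,"ty":0,"tz":-1,"jaw":0},{"wx":0,"wy":0,"wz":0,"tx":0,"ty":0,"tz":-0.8,"jaw":0},{"wx":0,"wy":0,"wz":0,"tx":0,"ty":0,"tz":-0.6,"jaw":0},{"wx":0,"wy":0,"wz":0,"tx":0,"ty":0,"tz":0,"jaw":0}]'
```

```text
t: 10.75
tcp_pos: [0.5238, 0.0001, 0.0014]
eef_rot: [180.0, 0.0, 102.1]
force: [-1.1, 0.6, 1.3]
width: 0.0296
gripper_force: 0.0
t: 11.55
tcp_pos: [0.5235, -0.0065, 0.1026]
eef_rot: [179.9, -0.0, 102.2]
force: [-0.6, -0.8, -0.1]
width: 0.0171
gripper_force: 58.7
t: 12.35
tcp_pos: [0.5278, -0.201, 0.1676]
eef_rot: [179.8, 0.0, 98.6]
force: [0.1, 0.2, -0.4]
width: 0.0178
gripper_force: 42.9
t: 13.15
tcp_pos: [0.5265, -0.208, 0.0098]
eef_rot: [-179.9, -0.0, 98.6]
force: [0.1, -0.3, -0.4]
width: 0.0173
gripper_force: 59.0
```

```bash
python3 -m pendant '[{"wx":0,"wy":0,"wz":0,"tx":0,"ty":0,"tz":0,"jaw":0.3},{"wx":0,"wy":0,"wz":0,"tx":0,"ty":0,"tz":0,"jaw":0.3},{"wx":0,"wy":0,"wz":0,"tx":0,"ty":0,"tz":0,"jaw":0.3},{"wx":0,"wy":0,"wz":0,"tx":0,"ty":0,"tz":0.4,"jaw":0.3},{"wx":0,"wy":0,"wz":0,"tx":0,"ty":0,"tz":0.8,"jaw":0.3},{"wx":0,"wy":0,"wz":0,"tx":0,"ty":0,"tz":1,"jaw":0.3},{"wx":0,"wy":0,"wz":0,"tx":0,"ty":0,"tz":1,"jaw":0.3},{"wx":0,"wy":0,"wz":0.2,"tx":-0.3,"ty":0.5,"tz":1,"jaw":0.5}]'
python3 -m pendant '[{"wx":0,"wy":0,"wz":0.5,"tx":-0.5,"ty":1,"tz":0.5,"jaw":0.5},{"wx":0,"wy":0,"wz":0.6,"tx":-0.5,"ty":1,"tz":0.3,"jaw":0.5},{"wx":0,"wy":0,"wz":0.6,"tx":-0.5,"ty":1,"tz":0,"jaw":0.5},{"wx":0,"wy":0,"wz":0.6,"tx":-0.5,"ty":1,"tz":0,"jaw":0.5},{"wx":0,"wy":0,"wz":0.6,"tx":-0.5,"ty":1,"tz":0,"jaw":0.5},{"wx":0,"wy":0,"wz":0.6,"tx":-0.5,"ty":1,"tz":-0.2,"jaw":0.5},{"wx":0,"wy":0,"wz":0.6,"tx":-0.4,"ty":1,"tz":-0.4,"jaw":0.5},{"wx":0,"wy":0,"wz":0,"tx":0,"ty":0.7,"tz":-0.2,"jaw":0.5}]'
python3 -m pendant '[{"wx":0,"wy":0,"wz":0,"tx":0,"ty":0,"tz":-0.4,"jaw":0.5},{"wx":0,"wy":0,"wz":0,"tx":0,"ty":0,"tz":0,"jaw":0.5},{"wx":0,"wy":0,"wz":0,"tx":0,"ty":0,"tz":0,"jaw":0.5},{"wx":0,"wy":0,"wz":0,"tx":0,"ty":0,"tz":0,"jaw":0.5},{"wx":0,"wy":0,"wz":0,"tx":0,"ty":0,"tz":0,"jaw":0.5},{"wx":0,"wy":0,"wz":0,"tx":0,"ty":0,"tz":0,"jaw":0.5},{"wx":0,"wy":0,"wz":0,"tx":0,"ty":0,"tz":0,"jaw":0.5},{"wx":0,"wy":0,"wz":0,"tx":0,"ty":0,"tz":0,"jaw":0.5}]'
python3 - <<'E'
from h import *
im,c=shot('wrist','w5.png'); blobs(im,c)
E
```

```text
t: 13.95
tcp_pos: [0.5201, -0.197, 0.1179]
eef_rot: [179.9, 0.1, 99.5]
force: [-0.3, 0.8, 0.2]
width: 0.0389
gripper_force: 0.0
t: 14.75
tcp_pos: [0.4335, -0.002, 0.1163]
eef_rot: [180.0, -0.0, 120.3]
force: [-0.1, -0.5, 0.6]
width: 0.0424
gripper_force: 0.0
t: 15.55
tcp_pos: [0.4347, -0.0034, 0.1058]
eef_rot: [-180.0, 0.0, 120.1]
force: [-0.2, -0.2, 0.4]
width: 0.0428
gripper_force: 0.0
t 15.6 tcp [434.7  -3.4 105.8] rot [-180.    -0.   120.1] w 42.5
world 709.4 -2.8 size 49 41 yaw -7.7  | units d 10.99 0.02 turn 10.43
world 625.3 9.9 size 78 46 yaw -6.2  | units d 7.62 0.53 turn 10.73
world 272.2 -128.6 size 70 3 yaw -0.1 edge | units d -6.5 -5.01 turn 11.95
world 613.1 82.1 size 71 21 yaw 52.5  | units d 7.14 3.42 turn -13.51
world 432.8 -2.3 size 69 20 yaw -59.5  | units d -0.07 0.04 turn 0.08
world 524.1 81.3 size 71 21 yaw -1.0  | units d 3.58 3.39 turn 11.77
world 261.6 -56.9 size 109 93 yaw -89.9 edge | units d -6.92 -2.14 turn -5.99
world 535.1 199.9 size 93 65 yaw 3.5 edge | units d 4.02 8.13 turn 12.67
```

```bash
python3 -m pendant '[{"wx":0,"wy":0,"wz":0,"tx":-0.07,"ty":0.04,"tz":-0.7,"jaw":0.5},{"wx":0,"wy":0,"wz":0,"tx":0,"ty":0,"tz":-1,"jaw":0.5},{"wx":0,"wy":0,"wz":0,"tx":0,"ty":0,"tz":-1,"jaw":0.5},{"wx":0,"wy":0,"wz":0,"tx":0,"ty":0,"tz":-0.8,"jaw":0.5},{"wx":0,"wy":0,"wz":0,"tx":0,"ty":0,"tz":-0.45,"jaw":0.5},{"wx":0,"wy":0,"wz":0,"tx":0,"ty":0,"tz":-0.23,"jaw":0.5},{"wx":0,"wy":0,"wz":0,"tx":0,"ty":0,"tz":0,"jaw":0.5},{"wx":0,"wy":0,"wz":0,"tx":0,"ty":0,"tz":0,"jaw":0}]'
python3 -m pendant '[{"wx":0,"wy":0,"wz":0,"tx":0,"ty":0,"tz":0,"jaw":0},{"wx":0,"wy":0,"wz":0,"tx":0,"ty":0,"tz":0,"jaw":0},{"wx":0,"wy":0,"wz":0,"tx":0,"ty":0,"tz":0,"jaw":0},{"wx":0,"wy":0,"wz":0,"tx":0,"ty":0,"tz":0.2,"jaw":0},{"wx":0,"wy":0,"wz":0,"tx":0,"ty":0,"tz":0.8,"jaw":0},{"wx":0,"wy":0,"wz":0,"tx":0,"ty":0,"tz":1,"jaw":0},{"wx":0,"wy":0,"wz":-0.3,"tx":0.36,"ty":-0.5,"tz":1,"jaw":0},{"wx":0,"wy":0,"wz":-0.5,"tx":0.7,"ty":-1,"tz":1,"jaw":0}]'
python3 -m pendant '[{"wx":0,"wy":0,"wz":-0.5,"tx":0.7,"ty":-1,"tz":1,"jaw":0},{"wx":0,"wy":0,"wz":-0.5,"tx":0.7,"ty":-1,"tz":1,"jaw":0},{"wx":0,"wy":0,"wz":-0.5,"tx":0.7,"ty":-1,"tz":0.75,"jaw":0},{"wx":0,"wy":0,"wz":-0.5,"tx":0.7,"ty":-1,"tz":0,"jaw":0},{"wx":0,"wy":0,"wz":-0.5,"tx":0.7,"ty":-1,"tz":0,"jaw":0},{"wx":0,"wy":0,"wz":-0.5,"tx":0.5,"ty":-1,"tz":0,"jaw":0},{"wx":0,"wy":0,"wz":-0.5,"tx":0.3,"ty":-0.54,"tz":0,"jaw":0},{"wx":0,"wy":0,"wz":-0.5,"tx":0,"ty":0,"tz":-0.4,"jaw":0}]'
python3 -m pendant '[{"wx":0,"wy":0,"wz":0,"tx":0,"ty":0,"tz":-0.8,"jaw":0},{"wx":0,"wy":0,"wz":0,"tx":0,"ty":0,"tz":-1,"jaw":0},{"wx":0,"wy":0,"wz":0,"tx":0,"ty":0,"tz":-1,"jaw":0},{"wx":0,"wy":0,"wz":0,"tx":0,"ty":0,"tz":-1,"jaw":0},{"wx":0,"wy":0,"wz":0,"tx":0,"ty":0,"tz":-0.8,"jaw":0},{"wx":0,"wy":0,"wz":0,"tx":0,"ty":0,"tz":-0.3,"jaw":0},{"wx":0,"wy":0,"wz":0,"tx":0,"ty":0,"tz":0,"jaw":0},{"wx":0,"wy":0,"wz":0,"tx":0,"ty":0,"tz":0,"jaw":0}]'
python3 - <<'E'
from h import *
im,c=shot('wrist','w6.png'); s=observe(); print(s['tcp_pos'],s['eef_rot'],s['width'])
E
```

```text
t: 16.4
tcp_pos: [0.4333, -0.0023, 0.0019]
eef_rot: [180.0, 0.0, 120.1]
force: [-0.8, -0.2, 0.2]
width: 0.0293
gripper_force: 0.0
t: 17.2
tcp_pos: [0.459, -0.0388, 0.1031]
eef_rot: [180.0, -0.1, 116.2]
force: [1.2, 0.5, -0.8]
width: 0.0169
gripper_force: 58.7
t: 18.0
tcp_pos: [0.5678, -0.2058, 0.1616]
eef_rot: [179.9, 0.1, 95.9]
force: [-1.0, 0.6, -0.9]
width: 0.0165
gripper_force: 58.7
t: 18.8
tcp_pos: [0.5674, -0.2035, 0.0387]
eef_rot: [179.9, 0.0, 96.1]
force: [0.1, -1.0, 0.2]
width: 0.0162
gripper_force: 58.7
[ 0.56752064 -0.20356592  0.03881665] [1.79917587e+02 3.27878949e-02 9.61129349e+01] 0.01690676173868651
```

View pics/w6.png

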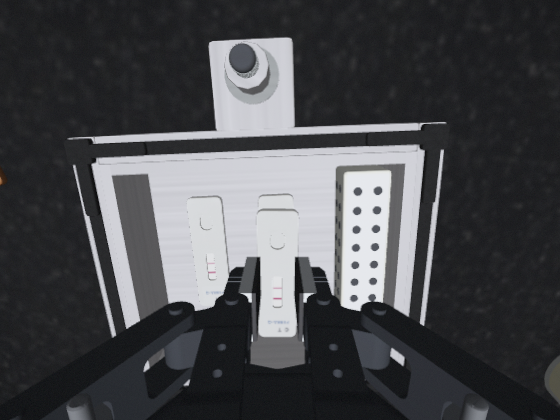

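```bash
python3 -m pendant '[{"wx":0,"wy":0,"wz":0.25,"tx":0,"ty":0,"tz":-0.5,"jaw":0},{"wx":0,"wy":0,"wz":0.25,"tx":0,"ty":0,"tz":-0.44,"jaw":0},{"wx":0,"wy":0,"wz":0,"tx":0,"ty":0,"tz":0,"jaw":0},{"wx":0,"wy":0,"wz":0,"tx":0,"ty":0,"tz":0,"jaw":0.3},{"wx":0,"wy":0,"wz":0,"tx":0,"ty":0,"tz":0,"jaw":0.3},{"wx":0,"wy":0,"wz":0,"tx":0,"ty":0,"tz":0,"jaw":0.3},{"wx":0,"wy":0,"wz":0,"tx":0,"ty":0,"tz":0.4,"jaw":0.3},{"wx":0,"wy":0,"wz":0,"tx":0,"ty":0,"tz":0.8,"jaw":0.3}]'
python3 -m pendant '[{"wx":0,"wy":0,"wz":0,"tx":0,"ty":0,"tz":1,"jaw":0.3},{"wx":0,"wy":0,"wz":0,"tx":0,"ty":0,"tz":1,"jaw":0.3},{"wx":0,"wy":0,"wz":0.95,"tx":-0.1,"ty":0.3,"tz":1,"jaw":0.5},{"wx":0,"wy":0,"wz":0.95,"tx":-0.12,"ty":0.8,"tz":1,"jaw":0.5},{"wx":0,"wy":0,"wz":0.95,"tx":-0.15,"ty":0.8,"tz":0.8,"jaw":0.5},{"wx":0,"wy":0,"wz":0.95,"tx":-0.15,"ty":0.8,"tz":0,"jaw":0.5},{"wx":0,"wy":0,"wz":0.95,"tx":-0.15,"ty":0.8,"tz":0,"jaw":0.5},{"wx":0,"wy":0,"wz":0.95,"tx":-0.15,"ty":0.8,"tz":0,"jaw":0.5}]'
python3 -m pendant '[{"wx":0,"wy":0,"wz":0.95,"tx":-0.15,"ty":0.8,"tz":0,"jaw":0.5},{"wx":0,"wy":0,"wz":0.95,"tx":-0.15,"ty":0.8,"tz":0,"jaw":0.5},{"wx":0,"wy":0,"wz":0.95,"tx":-0.15,"ty":0.8,"tz":0,"jaw":0.5},{"wx":0,"wy":0,"wz":0.95,"tx":-0.15,"ty":0.8,"tz":0,"jaw":0.5},{"wx":0,"wy":0,"wz":0.95,"tx":-0.15,"ty":0.8,"tz":0,"jaw":0.5},{"wx":0,"wy":0,"wz":0.95,"tx":-0.15,"ty":0.8,"tz":0,"jaw":0.5},{"wx":0,"wy":0,"wz":0.95,"tx":-0.15,"ty":0.8,"tz":-0.3,"jaw":0.5},{"wx":0,"wy":0,"wz":0.95,"tx":0,"ty":0.8,"tz":-0.5,"jaw":0.5}]'
python3 -m pendant '[{"wx":0,"wy":0,"wz":0.95,"tx":0,"ty":0.8,"tz":-0.5,"jaw":0.5},{"wx":0,"wy":0,"wz":0.95,"tx":0,"ty":0.7,"tz":-0.5,"jaw":0.5},{"wx":0,"wy":0,"wz":0.9,"tx":0,"ty":0,"tz":-0.3,"jaw":0.5},{"wx":0,"wy":0,"wz":0,"tx":0,"ty":0,"tz":0,"jaw":0.5},{"wx":0,"wy":0,"wz":0,"tx":0,"ty":0,"tz":0,"jaw":0.5},{"wx":0,"wy":0,"wz":0,"tx":0,"ty":0,"tz":0,"jaw":0.5},{"wx":0,"wy":0,"wz":0,"tx":0,"ty":0,"tz":0,"jaw":0.5},{"wx":0,"wy":0,"wz":0,"tx":0,"ty":0,"tz":0,"jaw":0.5}]'
python3 - <<'E'
from h import *
im,c=shot('wrist','w7.png'); blobs(im,c)
E
```

```text
t: 19.65
tcp_pos: [0.5662, -0.2031, 0.044]
eef_rot: [-179.9, -0.0, 98.6]
force: [0.1, 0.3, -0.1]
width: 0.0259
gripper_force: 0.0
t: 20.45
tcp_pos: [0.5463, -0.0951, 0.1651]
eef_rot: [180.0, 0.0, 127.3]
force: [0.1, 0.2, 0.1]
width: 0.0424
gripper_force: 0.0
t: 21.25
tcp_pos: [0.52, 0.0659, 0.1438]
eef_rot: [180.0, 0.0, 165.5]
force: [1.3, -0.5, -0.8]
width: 0.0427
gripper_force: 0.0
t: 22.05
tcp_pos: [0.5204, 0.1016, 0.1118]
eef_rot: [180.0, 0.0, 179.1]
force: [0.4, -0.0, 0.3]
width: 0.0428
gripper_force: 0.0
t 22.1 tcp [520.3 101.6 111.8] rot [180.    0.  179.1] w 42.7
world 707.7 -19.4 size 59 25 yaw -39.2  | units d 7.5 -4.84 turn -7.65
world 601.4 -9.0 size 65 25 yaw -84.3  | units d 3.25 -4.42 turn -16.67
world 614.9 84.3 size 66 21 yaw 52.7  | units d 3.78 -0.69 turn 10.72
world 566.4 -137.8 size 45 19 yaw -16.0 edge | units d 1.84 -9.58 turn -3.02
world 524.4 81.2 size 69 20 yaw -1.6  | units d 0.16 -0.82 turn -0.14
world 569.5 243.0 size 170 149 yaw 3.5  | units d 1.97 5.65 turn 0.89
world 378.3 192.7 size 94 15 yaw 86.2  | units d -5.68 3.64 turn 17.41
```

```bash
python3 -m pendant '[{"wx":0,"wy":0,"wz":0,"tx":0.08,"ty":-0.42,"tz":-0.5,"jaw":0.5},{"wx":0,"wy":0,"wz":-0.1,"tx":0.08,"ty":-0.4,"tz":-1,"jaw":0.5},{"wx":0,"wy":0,"wz":0,"tx":0,"ty":0,"tz":-1,"jaw":0.5},{"wx":0,"wy":0,"wz":0,"tx":0,"ty":0,"tz":-1,"jaw":0.5},{"wx":0,"wy":0,"wz":0,"tx":0,"ty":0,"tz":-0.6,"jaw":0.5},{"wx":0,"wy":0,"wz":0,"tx":0,"ty":0,"tz":-0.31,"jaw":0.5},{"wx":0,"wy":0,"wz":0,"tx":0,"ty":0,"tz":0,"jaw":0.5},{"wx":0,"wy":0,"wz":0,"tx":0,"ty":0,"tz":0,"jaw":0}]'
python3 -m pendant '[{"wx":0,"wy":0,"wz":0,"tx":0,"ty":0,"tz":0,"jaw":0},{"wx":0,"wy":0,"wz":0,"tx":0,"ty":0,"tz":0,"jaw":0},{"wx":0,"wy":0,"wz":0,"tx":0,"ty":0,"tz":0,"jaw":0},{"wx":0,"wy":0,"wz":0,"tx":0,"ty":0,"tz":0.2,"jaw":0},{"wx":0,"wy":0,"wz":0,"tx":0,"ty":0,"tz":0.8,"jaw":0},{"wx":0,"wy":0,"wz":0,"tx":0,"ty":0,"tz":1,"jaw":0},{"wx":0,"wy":0,"wz":-0.9,"tx":0,"ty":-0.4,"tz":1,"jaw":0},{"wx":0,"wy":0,"wz":-0.9,"tx":0,"ty":-0.7,"tz":1,"jaw":0}]'
python3 -m pendant '[{"wx":0,"wy":0,"wz":-0.95,"tx":0,"ty":-0.7,"tz":1,"jaw":0},{"wx":0,"wy":0,"wz":-0.95,"tx":0,"ty":-0.7,"tz":1,"jaw":0},{"wx":0,"wy":0,"wz":-0.95,"tx":0,"ty":-0.7,"tz":0.7,"jaw":0},{"wx":0,"wy":0,"wz":-0.95,"tx":0,"ty":-0.7,"tz":0,"jaw":0},{"wx":0,"wy":0,"wz":-0.95,"tx":0,"ty":-0.7,"tz":0,"jaw":0},{"wx":0,"wy":0,"wz":-0.95,"tx":0,"ty":-0.7,"tz":0,"jaw":0},{"wx":0,"wy":0,"wz":-0.95,"tx":0.05,"ty":-0.7,"tz":0,"jaw":0},{"wx":0,"wy":0,"wz":-0.95,"tx":0.05,"ty":-0.7,"tz":0,"jaw":0}]'
python3 -m pendant '[{"wx":0,"wy":0,"wz":-0.95,"tx":0,"ty":-0.7,"tz":0,"jaw":0},{"wx":0,"wy":0,"wz":-0.95,"tx":0,"ty":-0.7,"tz":0,"jaw":0},{"wx":0,"wy":0,"wz":-0.95,"tx":0,"ty":-0.7,"tz":0,"jaw":0},{"wx":0,"wy":0,"wz":-0.95,"tx":0,"ty":-0.7,"tz":0,"jaw":0},{"wx":0,"wy":0,"wz":-0.95,"tx":0,"ty":-0.7,"tz":0,"jaw":0},{"wx":0,"wy":0,"wz":-0.95,"tx":0,"ty":-0.7,"tz":0,"jaw":0},{"wx":0,"wy":0,"wz":-0.95,"tx":0,"ty":-0.7,"tz":-0.5,"jaw":0},{"wx":0,"wy":0,"wz":0,"tx":0,"ty":0,"tz":-1,"jaw":0}]'
python3 -m pendant '[{"wx":0,"wy":0,"wz":0,"tx":0,"ty":0,"tz":-1,"jaw":0},{"wx":0,"wy":0,"wz":0,"tx":0,"ty":0,"tz":-1,"jaw":0},{"wx":0,"wy":0,"wz":0,"tx":0,"ty":0,"tz":-0.8,"jaw":0},{"wx":0,"wy":0,"wz":0,"tx":0,"ty":0,"tz":-0.5,"jaw":0},{"wx":0,"wy":0,"wz":0,"tx":0,"ty":0,"tz":0,"jaw":0},{"wx":0,"wy":0,"wz":0,"tx":0,"ty":0,"tz":0,"jaw":0},{"wx":0,"wy":0,"wz":0,"tx":0,"ty":0,"tz":0,"jaw":0},{"wx":0,"wy":0,"wz":0,"tx":0,"ty":0,"tz":0,"jaw":0}]'
python3 - <<'E'
from h import *
s=observe(); print(s['tcp_pos'],s['eef_rot'],s['width'])
E
```

```text
t: 22.9
tcp_pos: [0.5246, 0.0812, 0.0019]
eef_rot: [180.0, 0.0, 178.6]
force: [-0.2, 0.1, -0.2]
width: 0.0295
gripper_force: 0.0
t: 23.7
tcp_pos: [0.5243, 0.0544, 0.1031]
eef_rot: [179.9, 0.0, 169.5]
force: [0.2, 0.3, -0.2]
width: 0.0169
gripper_force: 58.7
t: 24.5
tcp_pos: [0.5267, -0.087, 0.1698]
eef_rot: [179.9, 0.0, 131.4]
force: [0.4, 0.5, -0.3]
width: 0.0166
gripper_force: 58.6
t: 25.3
tcp_pos: [0.5275, -0.2115, 0.1331]
eef_rot: [179.8, 0.1, 98.0]
force: [-0.1, 0.4, -0.5]
width: 0.0164
gripper_force: 58.7
t: 26.1
tcp_pos: [0.5272, -0.2089, 0.0497]
eef_rot: [179.9, 0.0, 98.4]
force: [0.1, -0.5, 0.7]
width: 0.0164
gripper_force: 58.7
[ 0.52716821 -0.20893583  0.0497311 ] [1.79927035e+02 2.90501677e-02 9.83709690e+01] 0.016407167714323104
```

```bash
python3 -m pendant '[{"wx":0,"wy":0,"wz":0,"tx":0,"ty":0,"tz":-0.8,"jaw":0},{"wx":0,"wy":0,"wz":0,"tx":0,"ty":0,"tz":-0.6,"jaw":0},{"wx":0,"wy":0,"wz":0,"tx":0,"ty":0,"tz":0,"jaw":0},{"wx":0,"wy":0,"wz":0,"tx":0,"ty":0,"tz":0,"jaw":0.3},{"wx":0,"wy":0,"wz":0,"tx":0,"ty":0,"tz":0,"jaw":0.3},{"wx":0,"wy":0,"wz":0,"tx":0,"ty":0,"tz":0,"jaw":0.3},{"wx":0,"wy":0,"wz":0,"tx":0,"ty":0,"tz":0.4,"jaw":0.3},{"wx":0,"wy":0,"wz":0,"tx":0,"ty":0,"tz":0.8,"jaw":0.3}]'
python3 -m pendant '[{"wx":0,"wy":0,"wz":0,"tx":0,"ty":0,"tz":1,"jaw":0.3},{"wx":0,"wy":0,"wz":0,"tx":0,"ty":0,"tz":1,"jaw":0.3},{"wx":0,"wy":0,"wz":-0.6,"tx":0.1,"ty":0.3,"tz":1,"jaw":0.5},{"wx":0,"wy":0,"wz":-0.6,"tx":0.2,"ty":0.8,"tz":1,"jaw":0.5},{"wx":0,"wy":0,"wz":-0.6,"tx":0.24,"ty":0.8,"tz":0.8,"jaw":0.5},{"wx":0,"wy":0,"wz":-0.6,"tx":0.24,"ty":0.8,"tz":0,"jaw":0.5},{"wx":0,"wy":0,"wz":-0.6,"tx":0.24,"ty":0.8,"tz":0,"jaw":0.5},{"wx":0,"wy":0,"wz":-0.6,"tx":0.24,"ty":0.8,"tz":0,"jaw":0.5}]'
python3 -m pendant '[{"wx":0,"wy":0,"wz":-0.6,"tx":0.24,"ty":0.8,"tz":0,"jaw":0.5},{"wx":0,"wy":0,"wz":-0.6,"tx":0.24,"ty":0.8,"tz":0,"jaw":0.5},{"wx":0,"wy":0,"wz":-0.6,"tx":0.24,"ty":0.8,"tz":0,"jaw":0.5},{"wx":0,"wy":0,"wz":-0.6,"tx":0.24,"ty":0.8,"tz":0,"jaw":0.5},{"wx":0,"wy":0,"wz":-0.6,"tx":0.24,"ty":0.8,"tz":0,"jaw":0.5},{"wx":0,"wy":0,"wz":-0.6,"tx":0.24,"ty":0.8,"tz":0,"jaw":0.5},{"wx":0,"wy":0,"wz":-0.6,"tx":0.24,"ty":0.8,"tz":-0.3,"jaw":0.5},{"wx":0,"wy":0,"wz":-0.6,"tx":0.24,"ty":0.8,"tz":-0.5,"jaw":0.5}]'
python3 -m pendant '[{"wx":0,"wy":0,"wz":-0.2,"tx":0.24,"ty":0.8,"tz":-0.5,"jaw":0.5},{"wx":0,"wy":0,"wz":0,"tx":0.2,"ty":0.8,"tz":-0.5,"jaw":0.5},{"wx":0,"wy":0,"wz":0,"tx":0,"ty":0,"tz":-0.3,"jaw":0.5},{"wx":0,"wy":0,"wz":0,"tx":0,"ty":0,"tz":0,"jaw":0.5},{"wx":0,"wy":0,"wz":0,"tx":0,"ty":0,"tz":0,"jaw":0.5},{"wx":0,"wy":0,"wz":0,"tx":0,"ty":0,"tz":0,"jaw":0.5},{"wx":0,"wy":0,"wz":0,"tx":0,"ty":0,"tz":0,"jaw":0.5},{"wx":0,"wy":0,"wz":0,"tx":0,"ty":0,"tz":0,"jaw":0.5}]'
python3 - <<'E'
from h import *
im,c=shot('wrist','w8.png'); blobs(im,c)
E
```

```text
t: 26.9
tcp_pos: [0.526, -0.2086, 0.0439]
eef_rot: [-179.9, -0.0, 98.4]
force: [-0.4, 0.0, 0.2]
width: 0.0256
gripper_force: 0.0
t: 27.7
tcp_pos: [0.5584, -0.1004, 0.1649]
eef_rot: [179.9, -0.0, 80.2]
force: [-1.0, -0.9, 0.3]
width: 0.0427
gripper_force: 0.0
t: 28.5
tcp_pos: [0.6068, 0.0597, 0.1451]
eef_rot: [179.9, -0.1, 56.2]
force: [0.2, -0.3, -1.1]
width: 0.0426
gripper_force: 0.0
t: 29.3
tcp_pos: [0.6173, 0.0984, 0.1117]
eef_rot: [180.0, -0.0, 55.3]
force: [0.2, 0.2, 0.1]
width: 0.0425
gripper_force: 0.0
t 29.35 tcp [617.3  98.5 111.6] rot [180.   -0.   55.4] w 42.5
world 588.1 -0.2 size 63 23 yaw 67.7  | units d -1.17 -3.95 turn 2.47
world 371.6 171.6 size 55 17 yaw 86.1 edge | units d -9.83 2.93 turn 6.15
world 643.8 -4.2 size 66 12 yaw -84.4  | units d 1.06 -4.11 turn 8.06
world 693.3 -19.0 size 60 57 yaw 82.0  | units d 3.04 -4.7 turn 5.34
world 614.6 82.5 size 70 20 yaw 52.7  | units d -0.11 -0.64 turn -0.53
world 787.4 143.8 size 58 8 yaw 86.1 edge | units d 6.81 1.81 turn 6.15
world 773.1 150.3 size 62 6 yaw 86.3 edge | units d 6.23 2.07 turn 6.18
world 749.2 159.8 size 92 39 yaw 87.0 edge | units d 5.28 2.45 turn 6.33
world 714.1 171.5 size 110 26 yaw 86.4 edge | units d 3.87 2.92 turn 6.21
world 562.8 241.1 size 170 149 yaw 3.6 edge | units d -2.18 5.7 turn -10.36
```

```bash
python3 -m pendant '[{"wx":0,"wy":0,"wz":-0.3,"tx":-0.11,"ty":-0.34,"tz":-0.5,"jaw":0.5},{"wx":0,"wy":0,"wz":-0.23,"tx":0,"ty":-0.3,"tz":-1,"jaw":0.5},{"wx":0,"wy":0,"wz":0,"tx":0,"ty":0,"tz":-1,"jaw":0.5},{"wx":0,"wy":0,"wz":0,"tx":0,"ty":0,"tz":-1,"jaw":0.5},{"wx":0,"wy":0,"wz":0,"tx":0,"ty":0,"tz":-0.6,"jaw":0.5},{"wx":0,"wy":0,"wz":0,"tx":0,"ty":0,"tz":-0.31,"jaw":0.5},{"wx":0,"wy":0,"wz":0,"tx":0,"ty":0,"tz":0,"jaw":0.5},{"wx":0,"wy":0,"wz":0,"tx":0,"ty":0,"tz":0,"jaw":0}]'
python3 -m pendant '[{"wx":0,"wy":0,"wz":0,"tx":0,"ty":0,"tz":0,"jaw":0},{"wx":0,"wy":0,"wz":0,"tx":0,"ty":0,"tz":0,"jaw":0},{"wx":0,"wy":0,"wz":0,"tx":0,"ty":0,"tz":0,"jaw":0},{"wx":0,"wy":0,"wz":0,"tx":0,"ty":0,"tz":0.2,"jaw":0},{"wx":0,"wy":0,"wz":0,"tx":0,"ty":0,"tz":0.8,"jaw":0},{"wx":0,"wy":0,"wz":0,"tx":0,"ty":0,"tz":1,"jaw":0},{"wx":0,"wy":0,"wz":0.5,"tx":0,"ty":-0.42,"tz":1,"jaw":0},{"wx":0,"wy":0,"wz":0.55,"tx":-0.1,"ty":-0.7,"tz":1,"jaw":0}]'
python3 -m pendant '[{"wx":0,"wy":0,"wz":0.55,"tx":-0.15,"ty":-0.8,"tz":1,"jaw":0},{"wx":0,"wy":0,"wz":0.55,"tx":-0.15,"ty":-0.8,"tz":1,"jaw":0},{"wx":0,"wy":0,"wz":0.55,"tx":-0.15,"ty":-0.8,"tz":0.7,"jaw":0},{"wx":0,"wy":0,"wz":0.55,"tx":-0.15,"ty":-0.8,"tz":0,"jaw":0},{"wx":0,"wy":0,"wz":0.55,"tx":-0.15,"ty":-0.8,"tz":0,"jaw":0},{"wx":0,"wy":0,"wz":0.55,"tx":-0.15,"ty":-0.8,"tz":0,"jaw":0},{"wx":0,"wy":0,"wz":0.55,"tx":-0.15,"ty":-0.8,"tz":0,"jaw":0},{"wx":0,"wy":0,"wz":0.55,"tx":-0.15,"ty":-0.8,"tz":0,"jaw":0}]'
python3 -m pendant '[{"wx":0,"wy":0,"wz":0.55,"tx":-0.15,"ty":-0.8,"tz":0,"jaw":0},{"wx":0,"wy":0,"wz":0.55,"tx":-0.15,"ty":-0.8,"tz":0,"jaw":0},{"wx":0,"wy":0,"wz":0.55,"tx":-0.15,"ty":-0.8,"tz":0,"jaw":0},{"wx":0,"wy":0,"wz":0.55,"tx":-0.16,"ty":-0.8,"tz":0,"jaw":0},{"wx":0,"wy":0,"wz":0.55,"tx":0,"ty":-0.7,"tz":0,"jaw":0},{"wx":0,"wy":0,"wz":0.43,"tx":0,"ty":0,"tz":0,"jaw":0},{"wx":0,"wy":0,"wz":0,"tx":0,"ty":0,"tz":-0.7,"jaw":0},{"wx":0,"wy":0,"wz":0,"tx":0,"ty":0,"tz":-1,"jaw":0}]'
python3 -m pendant '[{"wx":0,"wy":0,"wz":0,"tx":0,"ty":0,"tz":-1,"jaw":0},{"wx":0,"wy":0,"wz":0,"tx":0,"ty":0,"tz":-1,"jaw":0},{"wx":0,"wy":0,"wz":0,"tx":0,"ty":0,"tz":-0.8,"jaw":0},{"wx":0,"wy":0,"wz":0,"tx":0,"ty":0,"tz":-0.3,"jaw":0},{"wx":0,"wy":0,"wz":0,"tx":0,"ty":0,"tz":0,"jaw":0},{"wx":0,"wy":0,"wz":0,"tx":0,"ty":0,"tz":0,"jaw":0},{"wx":0,"wy":0,"wz":0,"tx":0,"ty":0,"tz":0,"jaw":0},{"wx":0,"wy":0,"wz":0,"tx":0,"ty":0,"tz":0,"jaw":0}]'
python3 - <<'E'
from h import *
s=observe(); print(s['tcp_pos'],s['eef_rot'],s['width'])
shot('wrist','w9.png')
E
```

```text
t: 30.15
tcp_pos: [0.6149, 0.0825, 0.0018]
eef_rot: [180.0, -0.0, 52.7]
force: [1.0, 0.0, -0.3]
width: 0.0299
gripper_force: 0.0
t: 30.95
tcp_pos: [0.6122, 0.0556, 0.1027]
eef_rot: [180.0, -0.0, 58.2]
force: [-0.2, -0.5, -0.5]
width: 0.017
gripper_force: 58.7
t: 31.75
tcp_pos: [0.5818, -0.1061, 0.1695]
eef_rot: [179.9, -0.0, 80.1]
force: [-0.1, -0.5, -0.6]
width: 0.0171
gripper_force: 58.7
t: 32.55
tcp_pos: [0.5675, -0.2034, 0.1275]
eef_rot: [179.8, 0.1, 95.8]
force: [0.2, 0.6, -0.7]
width: 0.0172
gripper_force: 58.7
t: 33.35
tcp_pos: [0.5671, -0.203, 0.0495]
eef_rot: [179.9, 0.0, 95.9]
force: [-0.7, -0.9, -0.2]
width: 0.0167
gripper_force: 58.7
[ 0.5671187  -0.2029502   0.04946963] [1.79931080e+02 2.39174084e-02 9.58630819e+01] 0.016669908617723397
```

View pics/w9.png

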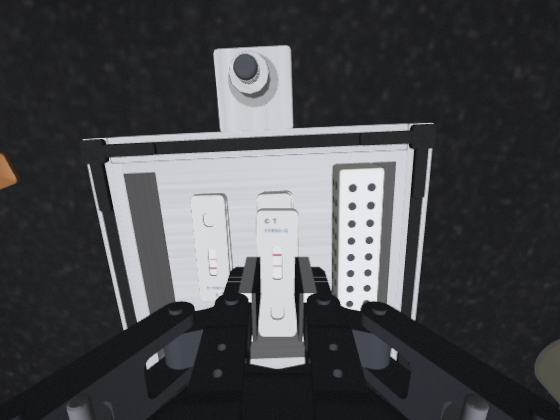

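```bash
python3 -m pendant '[{"wx":0,"wy":0,"wz":0.3,"tx":0,"ty":0,"tz":-0.6,"jaw":0},{"wx":0,"wy":0,"wz":0.25,"tx":0,"ty":0,"tz":-0.58,"jaw":0},{"wx":0,"wy":0,"wz":0,"tx":0,"ty":0,"tz":0,"jaw":0},{"wx":0,"wy":0,"wz":0,"tx":0,"ty":0,"tz":0,"jaw":0.3},{"wx":0,"wy":0,"wz":0,"tx":0,"ty":0,"tz":0,"jaw":0.3},{"wx":0,"wy":0,"wz":0,"tx":0,"ty":0,"tz":0,"jaw":0.3},{"wx":0,"wy":0,"wz":0,"tx":0,"ty":0,"tz":0.4,"jaw":0.3},{"wx":0,"wy":0,"wz":0,"tx":0,"ty":0,"tz":0.8,"jaw":0.3}]'
python3 -m pendant '[{"wx":0,"wy":0,"wz":0,"tx":0,"ty":0,"tz":1,"jaw":0.3},{"wx":0,"wy":0,"wz":0,"tx":0,"ty":0,"tz":1,"jaw":0.3},{"wx":0,"wy":0,"wz":0,"tx":0,"ty":0,"tz":1,"jaw":0.3},{"wx":0,"wy":0,"wz":0,"tx":0,"ty":0,"tz":1,"jaw":0.3},{"wx":0,"wy":0,"wz":0,"tx":0,"ty":0,"tz":1,"jaw":0.3},{"wx":0,"wy":0,"wz":0,"tx":0,"ty":0,"tz":0.5,"jaw":0.3},{"wx":0,"wy":0,"wz":0,"tx":0,"ty":0,"tz":0,"jaw":0.3},{"wx":0,"wy":0,"wz":0,"tx":0,"ty":0,"tz":0,"jaw":0.3}]'
python3 - <<'E'
from h import *
s=observe(); print(s['tcp_pos'],s['eef_rot'],s['width'])
im,c=shot('wrist','w10.png'); np.save('c10.npy',c[2])
E
```

```text
t: 34.2
tcp_pos: [0.566, -0.2026, 0.0489]
eef_rot: [-179.9, -0.0, 98.6]
force: [-0.5, 0.6, 0.8]
width: 0.0254
gripper_force: 0.0
t: 35.0
tcp_pos: [0.5664, -0.2026, 0.1861]
eef_rot: [-180.0, -0.0, 98.6]
force: [0.0, -0.7, -0.6]
width: 0.0256
gripper_force: 0.0
[ 0.56642887 -0.20260917  0.1861146 ] [-1.79983546e+02 -1.54104576e-02  9.86283674e+01] 0.02561094300831427
```

View pics/w10.png

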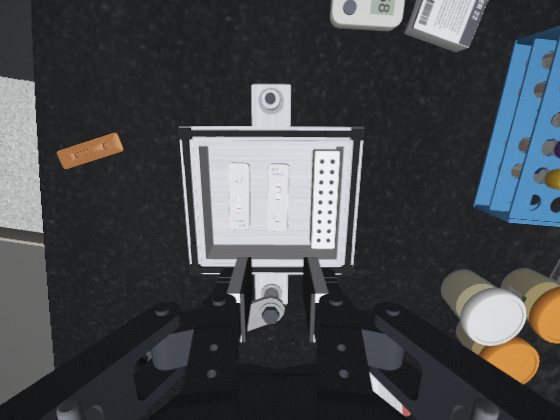

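All five cassettes lie in the box as two neat stacks, at (239,195) and (278,195). Gasket corners are at (185,133), (357,134), (347,269) and (197,270), with the stud tip at (270,97). Lid next.

```bash
python3 - <<'E'
from h import *
a=np.load('c3.npy'); c=(a[0],a[1][0,0],np.load('c10.npy'))
im=cv2.imread('pics/w10.png'); g=cv2.cvtColor(im,cv2.COLOR_BGR2HSV)
q=onz(c,[[185,133],[357,134],[347,269],[196.5,270]],.048)[:,:2]*1000
L=np.array([[-74,64],[74,64],[74,-64],[-74,-64.]])
C=q.mean(0); z=(L[:,0]+1j*L[:,1]); w=(q-C)[:,0]+1j*(q-C)[:,1]
s=(w*z.conj()).sum()/(abs(z)**2).sum(); yaw=np.degrees(np.angle(s)); print(q.round(1),C.round(1),yaw,abs(s))
S=onz(c,[[270,98]],.084)[0]*1000; print('stud',S, 'C from stud', S[:2]-93*np.array([-np.sin(np.radians(yaw)),np.cos(np.radians(yaw))]))
E
python3 -m pendant '[{"wx":0,"wy":0,"wz":-0.95,"tx":0,"ty":0.8,"tz":0,"jaw":0.6},{"wx":0,"wy":0,"wz":-0.95,"tx":0,"ty":0.8,"tz":0,"jaw":0.6},{"wx":0,"wy":0,"wz":-0.95,"tx":0,"ty":0.8,"tz":0,"jaw":0.6},{"wx":0,"wy":0,"wz":-0.95,"tx":0,"ty":0.8,"tz":0,"jaw":0.6},{"wx":0,"wy":0,"wz":-0.95,"tx":0,"ty":0.8,"tz":0,"jaw":0.6},{"wx":0,"wy":0,"wz":-0.95,"tx":0,"ty":0.8,"tz":0,"jaw":0.6},{"wx":0,"wy":0,"wz":-0.95,"tx":0,"ty":0.8,"tz":0,"jaw":0.6},{"wx":0,"wy":0,"wz":-0.95,"tx":0,"ty":0.8,"tz":0,"jaw":0.6}]'
python3 -m pendant '[{"wx":0,"wy":0,"wz":-0.95,"tx":0,"ty":0.8,"tz":0,"jaw":0.6},{"wx":0,"wy":0,"wz":-0.95,"tx":0,"ty":0.8,"tz":0,"jaw":0.6},{"wx":0,"wy":0,"wz":-0.95,"tx":0,"ty":0.8,"tz":0,"jaw":0.6},{"wx":0,"wy":0,"wz":-0.95,"tx":0,"ty":0.8,"tz":0,"jaw":0.6},{"wx":0,"wy":0,"wz":-0.95,"tx":0,"ty":0.8,"tz":0,"jaw":0.6},{"wx":0,"wy":0,"wz":-0.95,"tx":0,"ty":0.8,"tz":0,"jaw":0.6},{"wx":0,"wy":0,"wz":-0.95,"tx":0,"ty":0.8,"tz":0,"jaw":0.6},{"wx":0,"wy":0,"wz":-0.95,"tx":0,"ty":0.8,"tz":0,"jaw":0.6}]'
python3 -m pendant '[{"wx":0,"wy":0,"wz":-0.95,"tx":0,"ty":0.8,"tz":0,"jaw":0.6},{"wx":0,"wy":0,"wz":-0.95,"tx":0,"ty":0.8,"tz":0,"jaw":0.6},{"wx":0,"wy":0,"wz":-0.95,"tx":0,"ty":0.8,"tz":0,"jaw":0.6},{"wx":0,"wy":0,"wz":-0.95,"tx":0,"ty":0.8,"tz":0,"jaw":0.6},{"wx":0,"wy":0,"wz":0,"tx":0,"ty":0.8,"tz":0,"jaw":0.6},{"wx":0,"wy":0,"wz":0,"tx":0,"ty":0.8,"tz":0,"jaw":0.6},{"wx":0,"wy":0,"wz":0,"tx":0,"ty":0,"tz":0,"jaw":0.6},{"wx":0,"wy":0,"wz":0,"tx":0,"ty":0,"tz":0,"jaw":0.6}]'
python3 - <<'E'
from h import *
im,c=shot('wrist','w11.png'); np.save('c11.npy',c[2]); blobs(im,c,.014)
E
```

```text
[[ 476.9 -150.3]
 [ 625.4 -128.7]
 [ 644.4 -256.8]
 [ 497.  -280.4]] [ 561.  -204.1] 8.656513904350293 1.0152227448725788
stud [ 547.30810871 -113.25486211   84.        ] C from stud [ 561.30558838 -205.19544381]
t: 35.85
tcp_pos: [0.5661, -0.042, 0.1854]
eef_rot: [-179.9, 0.1, 60.4]
force: [-0.7, 0.4, 0.1]
width: 0.0513
gripper_force: 0.0
t: 36.65
tcp_pos: [0.5661, 0.1178, 0.1854]
eef_rot: [180.0, 0.1, 22.4]
force: [-0.2, 0.3, -0.2]
width: 0.0513
gripper_force: 0.0
t: 37.45
tcp_pos: [0.5663, 0.2369, 0.1855]
eef_rot: [179.9, 0.1, 3.6]
force: [-0.1, -0.3, 0.1]
width: 0.0516
gripper_force: 0.0
t 37.5 tcp [566.4 236.3 185.8] rot [179.9   0.    3.6] w 51.3
world 279.3 390.6 size 103 40 yaw -33.2 edge | units d -11.49 6.17 turn -7.36
world 308.3 567.8 size 83 34 yaw -47.3 edge | units d -10.33 13.26 turn -10.18
world 382.7 190.6 size 87 17 yaw 86.2  | units d -7.35 -1.83 turn 16.52
world 618.1 -2.3 size 65 64 yaw -83.9  | units d 2.07 -9.55 turn -17.49
world 566.3 238.6 size 162 144 yaw 3.6  | units d -0.01 0.09 turn 0.01
world 692.7 -11.5 size 55 54 yaw -7.8 edge | units d 5.05 -9.91 turn -2.28
world 709.1 195.7 size 155 23 yaw 89.8  | units d 5.7 -1.62 turn 17.24
world 729.3 250.2 size 268 28 yaw -86.4 edge | units d 6.51 0.55 turn -17.99
```

View pics/w11.png

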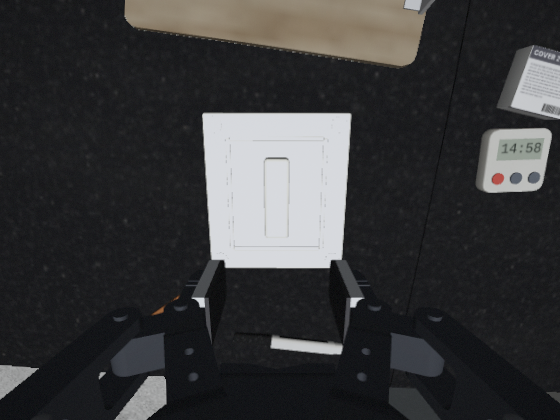

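The lid lies square at (278,190) with its rib at (277,198), and the measured size agrees. Gripping the rib.

```bash
python3 -m pendant '[{"wx":0,"wy":0,"wz":0,"tx":0,"ty":0.09,"tz":-0.6,"jaw":0.6},{"wx":0,"wy":0,"wz":0,"tx":0,"ty":0,"tz":-1,"jaw":0.6},{"wx":0,"wy":0,"wz":0,"tx":0,"ty":0,"tz":-1,"jaw":0.6},{"wx":0,"wy":0,"wz":0,"tx":0,"ty":0,"tz":-1,"jaw":0.6},{"wx":0,"wy":0,"wz":0,"tx":0,"ty":0,"tz":-1,"jaw":0.6},{"wx":0,"wy":0,"wz":0,"tx":0,"ty":0,"tz":-1,"jaw":0.6},{"wx":0,"wy":0,"wz":0,"tx":0,"ty":0,"tz":-0.7,"jaw":0.6},{"wx":0,"wy":0,"wz":0,"tx":0,"ty":0,"tz":-0.4,"jaw":0.6}]'
python3 -m pendant '[{"wx":0,"wy":0,"wz":0,"tx":0,"ty":0,"tz":0,"jaw":0.6},{"wx":0,"wy":0,"wz":0,"tx":0,"ty":0,"tz":0,"jaw":0},{"wx":0,"wy":0,"wz":0,"tx":0,"ty":0,"tz":0,"jaw":0},{"wx":0,"wy":0,"wz":0,"tx":0,"ty":0,"tz":0,"jaw":0},{"wx":0,"wy":0,"wz":0,"tx":0,"ty":0,"tz":0,"jaw":0},{"wx":0,"wy":0,"wz":0,"tx":0,"ty":0,"tz":0,"jaw":0},{"wx":0,"wy":0,"wz":0,"tx":0,"ty":0,"tz":0.2,"jaw":0},{"wx":0,"wy":0,"wz":0,"tx":0,"ty":0,"tz":0.5,"jaw":0}]'
python3 -m pendant '[{"wx":0,"wy":0,"wz":0,"tx":0,"ty":0,"tz":0.7,"jaw":0},{"wx":0,"wy":0,"wz":0,"tx":0,"ty":0,"tz":0.8,"jaw":0},{"wx":0,"wy":0,"wz":0,"tx":0,"ty":0,"tz":0.8,"jaw":0},{"wx":0,"wy":0,"wz":0,"tx":0,"ty":0,"tz":0.8,"jaw":0},{"wx":0,"wy":0,"wz":0,"tx":0,"ty":0,"tz":0.8,"jaw":0},{"wx":0,"wy":0,"wz":0,"tx":0,"ty":0,"tz":0.8,"jaw":0},{"wx":0,"wy":0,"wz":0,"tx":0,"ty":0,"tz":0.8,"jaw":0},{"wx":0,"wy":0,"wz":0,"tx":0,"ty":0,"tz":0.6,"jaw":0}]'
```

```text
t: 38.3
tcp_pos: [0.5661, 0.2386, 0.0173]
eef_rot: [179.9, 0.1, 3.6]
force: [0.6, 0.6, 1.0]
width: 0.0513
gripper_force: 0.0
t: 39.1
tcp_pos: [0.5662, 0.2394, 0.0368]
eef_rot: [180.0, 0.1, 3.6]
force: [0.2, -0.2, -3.4]
width: 0.0223
gripper_force: 59.4
t: 39.9
tcp_pos: [0.5669, 0.2394, 0.1916]
eef_rot: [-180.0, -0.1, 3.6]
force: [0.5, -0.3, -4.0]
width: 0.0221
gripper_force: 59.5
```

```bash
python3 -m pendant '[{"wx":0,"wy":0,"wz":0.1,"tx":0,"ty":-0.4,"tz":0,"jaw":0},{"wx":0,"wy":0,"wz":0.1,"tx":0,"ty":-0.7,"tz":0,"jaw":0},{"wx":0,"wy":0,"wz":0.1,"tx":0,"ty":-0.8,"tz":0,"jaw":0},{"wx":0,"wy":0,"wz":0.1,"tx":0,"ty":-0.8,"tz":0,"jaw":0},{"wx":0,"wy":0,"wz":0.1,"tx":0,"ty":-0.8,"tz":0,"jaw":0},{"wx":0,"wy":0,"wz":0.1,"tx":0,"ty":-0.8,"tz":0,"jaw":0},{"wx":0,"wy":0,"wz":0.1,"tx":0,"ty":-0.8,"tz":0,"jaw":0},{"wx":0,"wy":0,"wz":0.1,"tx":0,"ty":-0.8,"tz":0,"jaw":0}]'
python3 -m pendant '[{"wx":0,"wy":0,"wz":0.1,"tx":0,"ty":-0.8,"tz":0,"jaw":0},{"wx":0,"wy":0,"wz":0.1,"tx":0,"ty":-0.8,"tz":0,"jaw":0},{"wx":0,"wy":0,"wz":0,"tx":0,"ty":-0.8,"tz":0,"jaw":0},{"wx":0,"wy":0,"wz":0,"tx":0,"ty":-0.8,"tz":0,"jaw":0},{"wx":0,"wy":0,"wz":0,"tx":0,"ty":-0.8,"tz":0,"jaw":0},{"wx":0,"wy":0,"wz":0,"tx":0,"ty":-0.8,"tz":0,"jaw":0},{"wx":0,"wy":0,"wz":0,"tx":0,"ty":-0.8,"tz":0,"jaw":0},{"wx":0,"wy":0,"wz":0,"tx":0,"ty":-0.8,"tz":0,"jaw":0}]'
python3 -m pendant '[{"wx":0,"wy":0,"wz":0,"tx":-0.1,"ty":-0.8,"tz":0,"jaw":0},{"wx":0,"wy":0,"wz":0,"tx":-0.1,"ty":-0.8,"tz":0,"jaw":0},{"wx":0,"wy":0,"wz":0,"tx":0,"ty":-0.8,"tz":0,"jaw":0},{"wx":0,"wy":0,"wz":0,"tx":0,"ty":-0.8,"tz":0,"jaw":0},{"wx":0,"wy":0,"wz":0,"tx":0,"ty":-0.8,"tz":0,"jaw":0},{"wx":0,"wy":0,"wz":0,"tx":0,"ty":-0.8,"tz":0,"jaw":0},{"wx":0,"wy":0,"wz":0,"tx":0,"ty":-0.6,"tz":0,"jaw":0},{"wx":0,"wy":0,"wz":0,"tx":0,"ty":-0.1,"tz":0,"jaw":0}]'
python3 -m pendant '[{"wx":0,"wy":0,"wz":0,"tx":0,"ty":0,"tz":-0.5,"jaw":0},{"wx":0,"wy":0,"wz":0,"tx":0,"ty":0,"tz":-0.6,"jaw":0},{"wx":0,"wy":0,"wz":0,"tx":0,"ty":0,"tz":-0.6,"jaw":0},{"wx":0,"wy":0,"wz":0,"tx":0,"ty":0,"tz":-0.6,"jaw":0},{"wx":0,"wy":0,"wz":0,"tx":0,"ty":0,"tz":-0.3,"jaw":0},{"wx":0,"wy":0,"wz":0,"tx":0,"ty":0,"tz":0,"jaw":0},{"wx":0,"wy":0,"wz":0,"tx":0,"ty":0,"tz":0,"jaw":0},{"wx":0,"wy":0,"wz":0,"tx":0,"ty":0,"tz":0,"jaw":0}]'
python3 - <<'E'
from h import *
s=observe(); print(s['tcp_pos'],s['eef_rot'],s['width'],s['force'])
im,c=shot('wrist','w12.png'); np.save('c12.npy',c[2])
shot('scene','s12.png')
E
```

```text
t: 40.7
tcp_pos: [0.566, 0.0903, 0.1885]
eef_rot: [180.0, 0.1, 7.6]
force: [0.9, 0.4, -3.6]
width: 0.0222
gripper_force: 59.4
t: 41.5
tcp_pos: [0.5658, -0.0696, 0.1885]
eef_rot: [-180.0, 0.1, 8.6]
force: [-0.4, -0.3, -3.5]
width: 0.0223
gripper_force: 59.4
t: 42.3
tcp_pos: [0.5607, -0.2078, 0.1888]
eef_rot: [180.0, 0.0, 8.5]
force: [0.2, 0.4, -3.6]
width: 0.022
gripper_force: 59.4
t: 43.1
tcp_pos: [0.562, -0.2057, 0.1246]
eef_rot: [180.0, -0.0, 8.6]
force: [-1.3, -0.0, -3.5]
width: 0.0221
gripper_force: 59.4
[ 0.56200611 -0.20574902  0.12460676] [ 1.79978372e+02 -4.99582272e-02  8.61204244e+00] 0.02208765860425332 [-1.30287314 -0.01587681 -3.45782848]
```

View pics/w12.png

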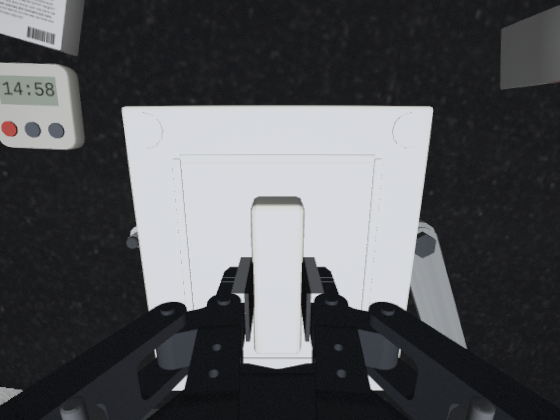

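The lid is held level. The stud tip shows at (131,242), the pivot bolt at (426,243) and the lid's far corners at (124,107) and (433,107).

```bash
python3 - <<'E'
from h import *
a=np.load('c3.npy'); c=(a[0],a[1][0,0],np.load('c12.npy'))
s=observe(); t=s['tcp_pos']*1000
top=.1246-.0183+.014
f=onz(c,[[124,107],[433,107]],top)[:,:2]*1000
rib=onz(c,[[253,201],[303,201]],top+.018)[:,:2]*1000
y=np.radians(8.61);U=np.array([[np.cos(y),np.sin(y)],[-np.sin(y),np.cos(y)]])
print('lid corners in tool-ish frame',((f-t[:2])@U.T).round(1),'expect [82,+-72]; rib',((rib-t[:2])@U.T).round(1),'expect 40,+-12')
st=onz(c,[[130.5,241]],.084)[0]*1000; pv=onz(c,[[426,243]],.083)[0]*1000
print('stud',st,'pivot',pv,'mid',(st+pv)/2,'dist',np.linalg.norm((st-pv)[:2]),'yaw',np.degrees(np.arctan2(-(st-pv)[0],(st-pv)[1])))
E
```

```text
lid corners in tool-ish frame [[ 79.9  69.5]
 [ 79.9 -69.3]] expect [82,+-72]; rib [[ 40.9  11. ]
 [ 40.9 -10.3]] expect 40,+-12
stud [ 549.31137833 -113.12496249   84.        ] pivot [ 575.65619671 -298.71937324   83.        ] mid [ 562.48378752 -205.92216786   83.5       ] dist 187.45488726096644 yaw 8.079066674931704
```

```bash
python3 -m pendant '[{"wx":0,"wy":0,"wz":0,"tx":0,"ty":0,"tz":-0.4,"jaw":0},{"wx":0,"wy":0,"wz":0,"tx":0,"ty":0,"tz":-0.5,"jaw":0},{"wx":0,"wy":0,"wz":0,"tx":0,"ty":0,"tz":-0.5,"jaw":0},{"wx":0,"wy":0,"wz":0,"tx":0,"ty":0,"tz":-0.4,"jaw":0},{"wx":0,"wy":0,"wz":0,"tx":0,"ty":0,"tz":-0.3,"jaw":0},{"wx":0,"wy":0,"wz":0,"tx":0,"ty":0,"tz":-0.2,"jaw":0},{"wx":0,"wy":0,"wz":0,"tx":0,"ty":0,"tz":-0.2,"jaw":0},{"wx":0,"wy":0,"wz":0,"tx":0,"ty":0,"tz":0,"jaw":0}]'
python3 -m pendant '[{"wx":0,"wy":0,"wz":0,"tx":0,"ty":0,"tz":-0.04,"jaw":0},{"wx":0,"wy":0,"wz":0,"tx":0,"ty":0,"tz":-0.04,"jaw":0},{"wx":0,"wy":0,"wz":0,"tx":0,"ty":0,"tz":-0.04,"jaw":0},{"wx":0,"wy":0,"wz":0,"tx":0,"ty":0,"tz":-0.04,"jaw":0},{"wx":0,"wy":0,"wz":0,"tx":0,"ty":0,"tz":0,"jaw":0},{"wx":0,"wy":0,"wz":0,"tx":0,"ty":0,"tz":0,"jaw":0},{"wx":0,"wy":0,"wz":0,"tx":0,"ty":0,"tz":0,"jaw":0},{"wx":0,"wy":0,"wz":0,"tx":0,"ty":0,"tz":0,"jaw":0}]'
```

```text
t: 44.0
tcp_pos: [0.5615, -0.2055, 0.061]
eef_rot: [-180.0, 0.0, 8.6]
force: [-0.0, 0.1, -3.1]
width: 0.0221
gripper_force: 59.4
t: 44.8
tcp_pos: [0.562, -0.2057, 0.0592]
eef_rot: [-180.0, -0.1, 8.6]
force: [-7.6, 3.8, 23.4]
width: 0.0226
gripper_force: 62.7
```

```bash
python3 -m pendant '[{"wx":0,"wy":0,"wz":0,"tx":0,"ty":0,"tz":0.04,"jaw":0},{"wx":0,"wy":0,"wz":0,"tx":0,"ty":0,"tz":0,"jaw":0.5},{"wx":0,"wy":0,"wz":0,"tx":0,"ty":0,"tz":0,"jaw":0.5},{"wx":0,"wy":0,"wz":0,"tx":0,"ty":0,"tz":0,"jaw":0.5},{"wx":0,"wy":0,"wz":0,"tx":0,"ty":0,"tz":0.3,"jaw":0.5},{"wx":0,"wy":0,"wz":0,"tx":0,"ty":0,"tz":0.5,"jaw":0.5},{"wx":0,"wy":0,"wz":0,"tx":0,"ty":0,"tz":0.7,"jaw":0.5},{"wx":0,"wy":0,"wz":0,"tx":0,"ty":0,"tz":0.8,"jaw":0.5}]'
python3 -m pendant '[{"wx":0,"wy":0,"wz":0,"tx":-0.55,"ty":0.35,"tz":0,"jaw":0},{"wx":0,"wy":0,"wz":0,"tx":-0.55,"ty":0.35,"tz":0,"jaw":0},{"wx":0,"wy":0,"wz":0,"tx":-0.55,"ty":0.35,"tz":0,"jaw":0},{"wx":0,"wy":0,"wz":0,"tx":-0.55,"ty":0.35,"tz":0,"jaw":0},{"wx":0,"wy":0,"wz":0,"tx":-0.55,"ty":0.35,"tz":0,"jaw":0},{"wx":0,"wy":0,"wz":0,"tx":-0.55,"ty":0.35,"tz":0,"jaw":0},{"wx":0,"wy":0,"wz":0,"tx":0,"ty":0,"tz":0,"jaw":0},{"wx":0,"wy":0,"wz":0,"tx":0,"ty":0,"tz":0,"jaw":0}]'
python3 - <<'E'
from h import *
s=observe(); print(s['tcp_pos'],s['eef_rot'],s['width'],s['force'])
shot('wrist','w13.png');im,c=shot('scene','s13.png')
cv2.imwrite('pics/s13c.png',cv2.resize(im[180:420,230:480],None,fx=2.5,fy=2.5,interpolation=cv2.INTER_CUBIC))
E
```

```text
t: 45.6
tcp_pos: [0.5616, -0.2057, 0.1174]
eef_rot: [180.0, 0.0, 8.6]
force: [0.9, -0.1, -0.1]
width: 0.0425
gripper_force: 0.0
t: 46.4
tcp_pos: [0.4798, -0.1531, 0.1169]
eef_rot: [180.0, -0.1, 8.6]
force: [0.2, -0.2, 1.0]
width: -0.0002
gripper_force: 0.0
[ 0.47977065 -0.15310285  0.11686513] [ 1.79995139e+02 -7.43851158e-02  8.62960421e+00] -0.0001955938853790326 [ 0.22404442 -0.2197245   0.96645966]
```

View pics/s13c.png

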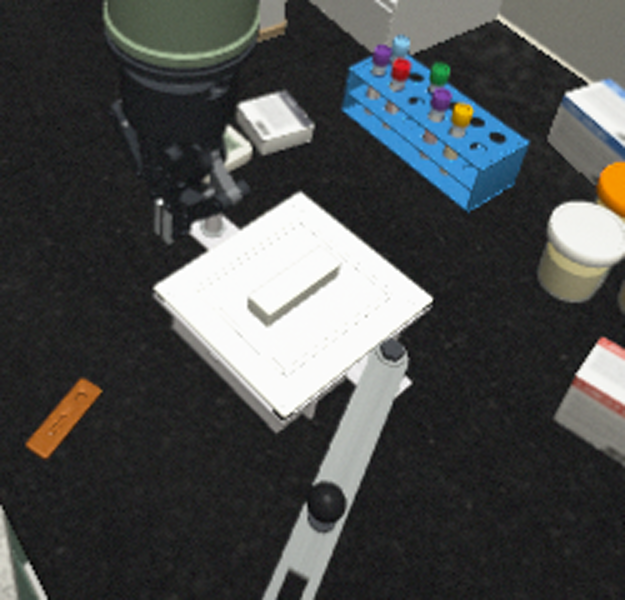

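The lid sits squared on the box (corners at (155,293), (432,300) and (285,415) in the crop), and the bar runs down to the knob at (325,505). Pressing the near left corner.

```bash
python3 -m pendant '[{"wx":0,"wy":0,"wz":0,"tx":0,"ty":0,"tz":-0.6,"jaw":0},{"wx":0,"wy":0,"wz":0,"tx":0,"ty":0,"tz":-0.7,"jaw":0},{"wx":0,"wy":0,"wz":0,"tx":0,"ty":0,"tz":-0.6,"jaw":0},{"wx":0,"wy":0,"wz":0,"tx":0,"ty":0,"tz":-0.4,"jaw":0},{"wx":0,"wy":0,"wz":0,"tx":0,"ty":0,"tz":-0.12,"jaw":0},{"wx":0,"wy":0,"wz":0,"tx":0,"ty":0,"tz":-0.04,"jaw":0},{"wx":0,"wy":0,"wz":0,"tx":0,"ty":0,"tz":-0.04,"jaw":0},{"wx":0,"wy":0,"wz":0,"tx":0,"ty":0,"tz":-0.04,"jaw":0}]'
python3 -m pendant '[{"wx":0,"wy":0,"wz":0,"tx":0,"ty":0,"tz":-0.04,"jaw":0},{"wx":0,"wy":0,"wz":0,"tx":0,"ty":0,"tz":-0.04,"jaw":0},{"wx":0,"wy":0,"wz":0,"tx":0,"ty":0,"tz":-0.04,"jaw":0},{"wx":0,"wy":0,"wz":0,"tx":0,"ty":0,"tz":-0.04,"jaw":0},{"wx":0,"wy":0,"wz":0,"tx":0,"ty":0,"tz":0,"jaw":0},{"wx":0,"wy":0,"wz":0,"tx":0,"ty":0,"tz":0,"jaw":0},{"wx":0,"wy":0,"wz":0,"tx":0,"ty":0,"tz":0,"jaw":0},{"wx":0,"wy":0,"wz":0,"tx":0,"ty":0,"tz":0,"jaw":0}]'
```

```text
t: 47.3
tcp_pos: [0.4795, -0.1532, 0.0531]
eef_rot: [180.0, -0.1, 8.6]
force: [-1.7, 0.7, 9.6]
width: -0.0001
gripper_force: 4.5
t: 48.1
tcp_pos: [0.4795, -0.1532, 0.05]
eef_rot: [-180.0, -0.1, 8.6]
force: [-8.1, 4.3, 33.3]
width: -0.0001
gripper_force: 16.9
```

```bash
python3 -m pendant '[{"wx":0,"wy":0,"wz":0,"tx":0,"ty":0,"tz":0.7,"jaw":0},{"wx":0,"wy":0,"wz":0,"tx":0,"ty":0,"tz":0.7,"jaw":0},{"wx":0,"wy":0,"wz":0,"tx":0.97,"ty":0.15,"tz":0,"jaw":0},{"wx":0,"wy":0,"wz":0,"tx":0.97,"ty":0.15,"tz":0,"jaw":0},{"wx":0,"wy":0,"wz":0,"tx":0.97,"ty":0.15,"tz":0,"jaw":0},{"wx":0,"wy":0,"wz":0,"tx":0.97,"ty":0.15,"tz":0,"jaw":0},{"wx":0,"wy":0,"wz":0,"tx":0.97,"ty":0.15,"tz":0,"jaw":0},{"wx":0,"wy":0,"wz":0,"tx":0.97,"ty":0.13,"tz":0,"jaw":0}]'
python3 -m pendant '[{"wx":0,"wy":0,"wz":0,"tx":0,"ty":0,"tz":0,"jaw":0},{"wx":0,"wy":0,"wz":0,"tx":0,"ty":0,"tz":-0.5,"jaw":0},{"wx":0,"wy":0,"wz":0,"tx":0,"ty":0,"tz":-0.5,"jaw":0},{"wx":0,"wy":0,"wz":0,"tx":0,"ty":0,"tz":-0.15,"jaw":0},{"wx":0,"wy":0,"wz":0,"tx":0,"ty":0,"tz":-0.05,"jaw":0},{"wx":0,"wy":0,"wz":0,"tx":0,"ty":0,"tz":-0.04,"jaw":0},{"wx":0,"wy":0,"wz":0,"tx":0,"ty":0,"tz":-0.04,"jaw":0},{"wx":0,"wy":0,"wz":0,"tx":0,"ty":0,"tz":-0.04,"jaw":0}]'
python3 -m pendant '[{"wx":0,"wy":0,"wz":0,"tx":0,"ty":0,"tz":-0.04,"jaw":0},{"wx":0,"wy":0,"wz":0,"tx":0,"ty":0,"tz":-0.04,"jaw":0},{"wx":0,"wy":0,"wz":0,"tx":0,"ty":0,"tz":0,"jaw":0},{"wx":0,"wy":0,"wz":0,"tx":0,"ty":0,"tz":0,"jaw":0},{"wx":0,"wy":0,"wz":0,"tx":0,"ty":0,"tz":0,"jaw":0},{"wx":0,"wy":0,"wz":0,"tx":0,"ty":0,"tz":0,"jaw":0},{"wx":0,"wy":0,"wz":0,"tx":0,"ty":0,"tz":0,"jaw":0},{"wx":0,"wy":0,"wz":0,"tx":0,"ty":0,"tz":0,"jaw":0}]'
```

```text
t: 48.9
tcp_pos: [0.6258, -0.1306, 0.0839]
eef_rot: [180.0, -0.0, 8.6]
force: [0.0, -0.2, 0.5]
width: 0.0
gripper_force: 0.0
t: 49.7
tcp_pos: [0.6244, -0.1313, 0.0511]
eef_rot: [-180.0, 0.0, 8.6]
force: [-4.3, 1.1, 6.9]
width: -0.0002
gripper_force: 3.8
t: 50.5
tcp_pos: [0.6245, -0.1313, 0.0501]
eef_rot: [-180.0, -0.0, 8.6]
force: [-10.5, 2.5, 23.4]
width: 0.0001
gripper_force: 11.7
```

```bash
python3 -m pendant '[{"wx":0,"wy":0,"wz":0,"tx":0,"ty":0,"tz":0.7,"jaw":0},{"wx":0,"wy":0,"wz":0,"tx":0.13,"ty":-0.84,"tz":0,"jaw":0},{"wx":0,"wy":0,"wz":0,"tx":0.13,"ty":-0.84,"tz":0,"jaw":0},{"wx":0,"wy":0,"wz":0,"tx":0.13,"ty":-0.84,"tz":0,"jaw":0},{"wx":0,"wy":0,"wz":0,"tx":0.13,"ty":-0.84,"tz":0,"jaw":0},{"wx":0,"wy":0,"wz":0,"tx":0.13,"ty":-0.84,"tz":0,"jaw":0},{"wx":0,"wy":0,"wz":0,"tx":0.13,"ty":-0.84,"tz":0,"jaw":0},{"wx":0,"wy":0,"wz":0,"tx":0,"ty":0,"tz":-0.3,"jaw":0}]'
python3 -m pendant '[{"wx":0,"wy":0,"wz":0,"tx":0,"ty":0,"tz":-0.12,"jaw":0},{"wx":0,"wy":0,"wz":0,"tx":0,"ty":0,"tz":-0.04,"jaw":0},{"wx":0,"wy":0,"wz":0,"tx":0,"ty":0,"tz":-0.04,"jaw":0},{"wx":0,"wy":0,"wz":0,"tx":0,"ty":0,"tz":-0.04,"jaw":0},{"wx":0,"wy":0,"wz":0,"tx":0,"ty":0,"tz":-0.04,"jaw":0},{"wx":0,"wy":0,"wz":0,"tx":0,"ty":0,"tz":-0.04,"jaw":0},{"wx":0,"wy":0,"wz":0,"tx":0,"ty":0,"tz":-0.04,"jaw":0},{"wx":0,"wy":0,"wz":0,"tx":0,"ty":0,"tz":-0.02,"jaw":0}]'
python3 -m pendant '[{"wx":0,"wy":0,"wz":0,"tx":0,"ty":0,"tz":0,"jaw":0},{"wx":0,"wy":0,"wz":0,"tx":0,"ty":0,"tz":0,"jaw":0},{"wx":0,"wy":0,"wz":0,"tx":0,"ty":0,"tz":0,"jaw":0},{"wx":0,"wy":0,"wz":0,"tx":0,"ty":0,"tz":0,"jaw":0},{"wx":0,"wy":0,"wz":0,"tx":0,"ty":0,"tz":0,"jaw":0},{"wx":0,"wy":0,"wz":0,"tx":0,"ty":0,"tz":0,"jaw":0},{"wx":0,"wy":0,"wz":0,"tx":0,"ty":0,"tz":0,"jaw":0},{"wx":0,"wy":0,"wz":0,"tx":0,"ty":0,"tz":0,"jaw":0}]'
```

```text
t: 51.3
tcp_pos: [0.6444, -0.261, 0.0604]
eef_rot: [179.8, -0.1, 8.4]
force: [1.0, -0.2, 1.0]
width: -0.0001
gripper_force: 0.0
t: 52.1
tcp_pos: [0.6446, -0.2566, 0.0502]
eef_rot: [-180.0, -0.1, 8.6]
force: [-5.6, 4.6, 20.2]
width: 0.0003
gripper_force: 9.9
t: 52.9
tcp_pos: [0.6446, -0.2566, 0.0502]
eef_rot: [-180.0, -0.1, 8.6]
force: [-4.0, 4.5, 14.8]
width: 0.0002
gripper_force: 7.4
```

```bash
python3 -m pendant '[{"wx":0,"wy":0,"wz":0,"tx":0,"ty":0,"tz":0.7,"jaw":0},{"wx":0,"wy":0,"wz":0,"tx":0,"ty":0,"tz":0.7,"jaw":0},{"wx":0,"wy":0,"wz":0,"tx":-0.97,"ty":-0.14,"tz":0,"jaw":0},{"wx":0,"wy":0,"wz":0,"tx":-0.97,"ty":-0.14,"tz":0,"jaw":0},{"wx":0,"wy":0,"wz":0,"tx":-0.97,"ty":-0.14,"tz":0,"jaw":0},{"wx":0,"wy":0,"wz":0,"tx":-0.97,"ty":-0.14,"tz":0,"jaw":0},{"wx":0,"wy":0,"wz":0,"tx":-0.97,"ty":-0.14,"tz":0,"jaw":0},{"wx":0,"wy":0,"wz":0,"tx":-0.97,"ty":-0.14,"tz":0,"jaw":0}]'
python3 -m pendant '[{"wx":0,"wy":0,"wz":0,"tx":0,"ty":0,"tz":0,"jaw":0},{"wx":0,"wy":0,"wz":0,"tx":0,"ty":0,"tz":-0.5,"jaw":0},{"wx":0,"wy":0,"wz":0,"tx":0,"ty":0,"tz":-0.5,"jaw":0},{"wx":0,"wy":0,"wz":0,"tx":0,"ty":0,"tz":-0.15,"jaw":0},{"wx":0,"wy":0,"wz":0,"tx":0,"ty":0,"tz":-0.05,"jaw":0},{"wx":0,"wy":0,"wz":0,"tx":0,"ty":0,"tz":-0.04,"jaw":0},{"wx":0,"wy":0,"wz":0,"tx":0,"ty":0,"tz":-0.04,"jaw":0},{"wx":0,"wy":0,"wz":0,"tx":0,"ty":0,"tz":-0.04,"jaw":0}]'
python3 -m pendant '[{"wx":0,"wy":0,"wz":0,"tx":0,"ty":0,"tz":-0.04,"jaw":0},{"wx":0,"wy":0,"wz":0,"tx":0,"ty":0,"tz":-0.04,"jaw":0},{"wx":0,"wy":0,"wz":0,"tx":0,"ty":0,"tz":-0.02,"jaw":0},{"wx":0,"wy":0,"wz":0,"tx":0,"ty":0,"tz":0,"jaw":0},{"wx":0,"wy":0,"wz":0,"tx":0,"ty":0,"tz":0,"jaw":0},{"wx":0,"wy":0,"wz":0,"tx":0,"ty":0,"tz":0,"jaw":0},{"wx":0,"wy":0,"wz":0,"tx":0,"ty":0,"tz":0,"jaw":0},{"wx":0,"wy":0,"wz":0,"tx":0,"ty":0,"tz":0,"jaw":0}]'
```

```text
t: 53.7
tcp_pos: [0.4982, -0.2784, 0.0854]
eef_rot: [180.0, -0.1, 8.6]
force: [-0.1, -0.9, -0.2]
width: 0.0003
gripper_force: 0.0
t: 54.5
tcp_pos: [0.4987, -0.2778, 0.0513]
eef_rot: [-180.0, 0.0, 8.6]
force: [-3.2, 3.0, 6.7]
width: 0.0
gripper_force: 3.5
t: 55.3
tcp_pos: [0.4987, -0.2779, 0.05]
eef_rot: [-179.9, -0.0, 8.6]
force: [-9.2, 7.9, 32.6]
width: -0.0001
gripper_force: 16.4
```

```bash
python3 -m pendant '[{"wx":0,"wy":0,"wz":0,"tx":0,"ty":0,"tz":0.7,"jaw":0},{"wx":0,"wy":0,"wz":0,"tx":0,"ty":0,"tz":0.7,"jaw":0},{"wx":0,"wy":0,"wz":0,"tx":0.97,"ty":0.14,"tz":0,"jaw":0},{"wx":0,"wy":0,"wz":0,"tx":0.97,"ty":0.14,"tz":0,"jaw":0},{"wx":0,"wy":0,"wz":0,"tx":0.97,"ty":0.14,"tz":0,"jaw":0},{"wx":0,"wy":0,"wz":0,"tx":0.97,"ty":0.14,"tz":0,"jaw":0},{"wx":0,"wy":0,"wz":0,"tx":0.97,"ty":0.14,"tz":0,"jaw":0},{"wx":0,"wy":0,"wz":0,"tx":0.97,"ty":0.14,"tz":0,"jaw":0}]'
python3 -m pendant '[{"wx":0,"wy":0,"wz":0,"tx":0,"ty":0,"tz":0,"jaw":0},{"wx":0,"wy":0,"wz":0,"tx":0,"ty":0,"tz":-0.5,"jaw":0},{"wx":0,"wy":0,"wz":0,"tx":0,"ty":0,"tz":-0.5,"jaw":0},{"wx":0,"wy":0,"wz":0,"tx":0,"ty":0,"tz":-0.25,"jaw":0},{"wx":0,"wy":0,"wz":0,"tx":0,"ty":0,"tz":-0.08,"jaw":0},{"wx":0,"wy":0,"wz":0,"tx":0,"ty":0,"tz":-0.04,"jaw":0},{"wx":0,"wy":0,"wz":0,"tx":0,"ty":0,"tz":-0.03,"jaw":0},{"wx":0,"wy":0,"wz":0,"tx":0,"ty":0,"tz":0,"jaw":0}]'
python3 -m pendant '[{"wx":0,"wy":0,"wz":0,"tx":0,"ty":0,"tz":-0.02,"jaw":0},{"wx":0,"wy":0,"wz":0,"tx":0,"ty":0,"tz":0,"jaw":0},{"wx":0,"wy":0,"wz":0,"tx":0,"ty":0,"tz":0,"jaw":0},{"wx":0,"wy":0,"wz":0,"tx":0,"ty":0,"tz":0,"jaw":0},{"wx":0,"wy":0,"wz":0,"tx":0,"ty":0,"tz":0,"jaw":0},{"wx":0,"wy":0,"wz":0,"tx":0,"ty":0,"tz":0,"jaw":0},{"wx":0,"wy":0,"wz":0,"tx":0,"ty":0,"tz":0,"jaw":0},{"wx":0,"wy":0,"wz":0,"tx":0,"ty":0,"tz":0,"jaw":0}]'
```

```text
t: 56.1
tcp_pos: [0.6453, -0.2568, 0.0837]
eef_rot: [180.0, 0.0, 8.6]
force: [-0.2, -0.2, -0.6]
width: 0.0
gripper_force: 0.0
t: 56.9
tcp_pos: [0.643, -0.2572, 0.05]
eef_rot: [-179.9, 0.0, 8.6]
force: [-15.3, 8.4, 34.6]
width: -0.0001
gripper_force: 16.7
t: 57.7
tcp_pos: [0.6431, -0.2572, 0.0499]
eef_rot: [-179.9, 0.0, 8.6]
force: [-16.7, 9.9, 40.4]
width: -0.0002
gripper_force: 20.0
```

All four corners read 0.050, which is home. Next the bar: go above the knob and measure it.

```bash
python3 -m pendant '[{"wx":0,"wy":0,"wz":0,"tx":0,"ty":0,"tz":0.6,"jaw":0},{"wx":0,"wy":0,"wz":0,"tx":0,"ty":0,"tz":1,"jaw":0},{"wx":0,"wy":0,"wz":0.9,"tx":0,"ty":0,"tz":1,"jaw":0},{"wx":0,"wy":0,"wz":0.9,"tx":-0.3,"ty":-0.2,"tz":1,"jaw":0},{"wx":0,"wy":0,"wz":0.9,"tx":-0.4,"ty":-0.25,"tz":1,"jaw":0},{"wx":0,"wy":0,"wz":0.9,"tx":-0.4,"ty":-0.25,"tz":0.2,"jaw":0},{"wx":0,"wy":0,"wz":0.9,"tx":-0.4,"ty":-0.25,"tz":0,"jaw":0.6},{"wx":0,"wy":0,"wz":0.9,"tx":-0.4,"ty":-0.25,"tz":0,"jaw":0.6}]'
python3 -m pendant '[{"wx":0,"wy":0,"wz":0.9,"tx":-0.45,"ty":-0.3,"tz":0,"jaw":0.6},{"wx":0,"wy":0,"wz":0.9,"tx":-0.45,"ty":-0.3,"tz":0,"jaw":0.6},{"wx":0,"wy":0,"wz":0.9,"tx":-0.45,"ty":-0.3,"tz":0,"jaw":0.6},{"wx":0,"wy":0,"wz":0.9,"tx":-0.45,"ty":-0.3,"tz":0,"jaw":0.6},{"wx":0,"wy":0,"wz":0.9,"tx":-0.45,"ty":-0.3,"tz":0,"jaw":0.6},{"wx":0,"wy":0,"wz":0.9,"tx":-0.45,"ty":-0.3,"tz":0,"jaw":0.6},{"wx":0,"wy":0,"wz":0.9,"tx":-0.45,"ty":-0.3,"tz":0,"jaw":0.6},{"wx":0,"wy":0,"wz":0.9,"tx":-0.45,"ty":-0.3,"tz":0,"jaw":0.6}]'
python3 -m pendant '[{"wx":0,"wy":0,"wz":0.9,"tx":-0.45,"ty":-0.2,"tz":0,"jaw":0.6},{"wx":0,"wy":0,"wz":0.9,"tx":-0.45,"ty":-0.2,"tz":0,"jaw":0.6},{"wx":0,"wy":0,"wz":0.9,"tx":-0.4,"ty":-0.2,"tz":0,"jaw":0.6},{"wx":0,"wy":0,"wz":0.9,"tx":-0.3,"ty":-0.2,"tz":0,"jaw":0.6},{"wx":0,"wy":0,"wz":0.9,"tx":-0.3,"ty":0,"tz":0,"jaw":0.6},{"wx":0,"wy":0,"wz":0.9,"tx":0,"ty":0,"tz":0,"jaw":0.6},{"wx":0,"wy":0,"wz":0,"tx":0,"ty":0,"tz":0,"jaw":0.6},{"wx":0,"wy":0,"wz":0,"tx":0,"ty":0,"tz":0,"jaw":0.6}]'
python3 - <<'E'
from h import *
im,c=shot('wrist','w14.png'); np.save('c14.npy',c[2]); im2,c2=shot('scene','s14.png'); s=observe(); print(s['tcp_pos'],s['eef_rot'])
E
```

```text
t: 58.5
tcp_pos: [0.596, -0.2874, 0.1682]
eef_rot: [180.0, -0.0, 35.8]
force: [0.4, -0.7, 0.2]
width: 0.0283
gripper_force: 0.0
t: 59.3
tcp_pos: [0.5058, -0.3475, 0.1678]
eef_rot: [-180.0, 0.0, 71.8]
force: [0.8, -1.1, -0.4]
width: 0.0514
gripper_force: 0.0
t: 60.1
tcp_pos: [0.459, -0.3671, 0.168]
eef_rot: [180.0, -0.0, 98.5]
force: [-0.3, -0.4, 0.2]
width: 0.0511
gripper_force: 0.0
[ 0.45917459 -0.36700596  0.1679238 ] [-1.79991560e+02 -3.90660226e-03  9.85118795e+01]
```

View pics/w14.png

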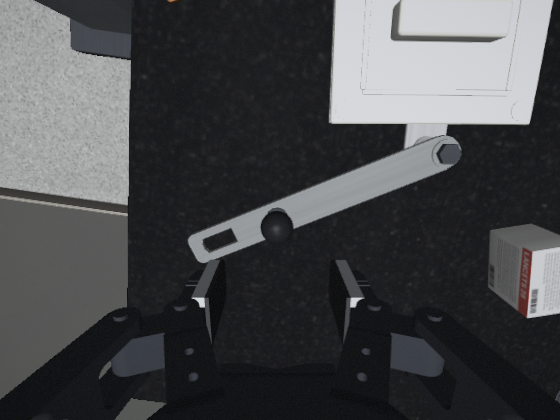

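The knob is at (277,227), the slot at (220,239) and the pivot bolt at (449,151). The bar is free, and the near right of the lid is clear.

```bash
python3 - <<'E'
from h import *
a=np.load('c3.npy'); c=(a[0],a[1][0,0],np.load('c14.npy'))
im=cv2.imread('pics/w14.png'); g=im.max(2)
k=onz(c,[[277,227.5]],.0965)[0]*1000; sl=onz(c,[[220,239.5]],.0745)[0]*1000; pv=onz(c,[[449,152]],.082)[0]*1000; pb=onz(c,[[447,151]],.0745)[0]*1000
print('knob',k,'slot',sl,'pivot',pv,pb)
p=np.array([575.5,-298.])
for n,q in(('knob',k),('slot',sl)):
    d=q[:2]-p; print(n,np.hypot(*d),'swing',np.degrees(np.arctan2(d[1],d[0]))%360-98.3)
t=observe()['tcp_pos']*1000; print('units to knob',(k-t)[:2]/25)
E
```

```text
knob [ 458.61378578 -366.3277548    96.5       ] slot [ 415.65250208 -390.70000914   74.5       ] pivot [ 574.42360137 -295.60416587   82.        ] [ 576.84432124 -295.18014493   74.5       ]
knob 135.39227877211513 swing 112.0091219572064
slot 184.7823430049859 swing 111.81063796651263
units to knob [-0.02243227  0.02712835]
```

```bash
python3 - <<'E'
import numpy as np
p=np.array([575.5,-298.]); r=130
a=np.radians(np.linspace(210.3,98.4,25)); P=p+r*np.c_[np.cos(a),np.sin(a)]
print('start',P[0],'end',P[-1]); Q=np.round((P-P[0])/25,2); D=np.diff(Q,axis=0).round(2)
for i,d in enumerate(D): print(i,d)
E
python3 -m pendant '[{"wx":0,"wy":0,"wz":0,"tx":-0.02,"ty":0.03,"tz":-0.6,"jaw":0.6},{"wx":0,"wy":0,"wz":0,"tx":0,"ty":0,"tz":-0.8,"jaw":0.6},{"wx":0,"wy":0,"wz":0,"tx":0,"ty":0,"tz":-0.8,"jaw":0.6},{"wx":0,"wy":0,"wz":0,"tx":0,"ty":0,"tz":-0.8,"jaw":0.6},{"wx":0,"wy":0,"wz":0,"tx":0,"ty":0,"tz":-0.44,"jaw":0.6},{"wx":0,"wy":0,"wz":0,"tx":0,"ty":0,"tz":0,"jaw":0.6},{"wx":0,"wy":0,"wz":0,"tx":0,"ty":0,"tz":0,"jaw":0},{"wx":0,"wy":0,"wz":0,"tx":0,"ty":0,"tz":0,"jaw":0}]'
python3 -m pendant '[{"wx":0,"wy":0,"wz":0,"tx":0,"ty":0,"tz":0,"jaw":0},{"wx":0,"wy":0,"wz":0,"tx":0,"ty":0,"tz":0,"jaw":0},{"wx":0,"wy":0,"wz":0,"tx":0,"ty":0,"tz":0,"jaw":0},{"wx":0,"wy":0,"wz":0,"tx":0,"ty":0,"tz":0,"jaw":0},{"wx":0,"wy":0,"wz":0,"tx":0,"ty":0,"tz":0,"jaw":0},{"wx":0,"wy":0,"wz":0,"tx":0,"ty":0,"tz":0,"jaw":0},{"wx":0,"wy":0,"wz":0,"tx":0,"ty":0,"tz":0,"jaw":0},{"wx":0,"wy":0,"wz":0,"tx":0,"ty":0,"tz":0,"jaw":0}]'
```

```text
start [ 463.25857842 -363.5885911 ] end [ 556.50920629 -169.39459671]
0 [-0.2   0.37]
1 [-0.17  0.39]
2 [-0.13  0.4 ]
3 [-0.1   0.41]
4 [-0.07  0.42]
5 [-0.04  0.42]
6 [0.   0.43]
7 [0.04 0.42]
8 [0.07 0.41]
9 [0.1  0.42]
10 [0.13 0.4 ]
11 [0.17 0.38]
12 [0.2  0.38]
13 [0.23 0.35]
14 [0.26 0.34]
15 [0.28 0.32]
16 [0.31 0.29]
17 [0.33 0.26]
18 [0.35 0.24]
19 [0.36 0.2 ]
20 [0.39 0.18]
21 [0.4  0.15]
22 [0.4  0.11]
23 [0.42 0.08]
t: 61.0
tcp_pos: [0.4591, -0.3667, 0.083]
eef_rot: [179.9, 0.1, 98.6]
force: [3.8, 0.9, -1.6]
width: 0.0232
gripper_force: 8.4
t: 61.8
tcp_pos: [0.4587, -0.3664, 0.0821]
eef_rot: [180.0, 0.0, 98.6]
force: [0.7, -0.8, 2.9]
width: 0.0206
gripper_force: 58.7
```

```bash
python3 -m pendant '[{"wx":0,"wy":0,"wz":0,"tx":0.03,"ty":0.02,"tz":0.2,"jaw":0},{"wx":0,"wy":0,"wz":0,"tx":0.05,"ty":0.03,"tz":0.2,"jaw":0},{"wx":0,"wy":0,"wz":0,"tx":0.05,"ty":0.03,"tz":0.2,"jaw":0},{"wx":0,"wy":0,"wz":0,"tx":0.05,"ty":0.03,"tz":0.2,"jaw":0},{"wx":0,"wy":0,"wz":0,"tx":0,"ty":0,"tz":0,"jaw":0},{"wx":0,"wy":0,"wz":0,"tx":0,"ty":0,"tz":0,"jaw":0},{"wx":0,"wy":0,"wz":0,"tx":0,"ty":0,"tz":0,"jaw":0},{"wx":0,"wy":0,"wz":0,"tx":0,"ty":0,"tz":0,"jaw":0}]'
python3 -m pendant '[{"wx":0,"wy":0,"wz":0,"tx":-0.2,"ty":0.37,"tz":0,"jaw":0},{"wx":0,"wy":0,"wz":0,"tx":-0.17,"ty":0.39,"tz":0,"jaw":0},{"wx":0,"wy":0,"wz":0,"tx":-0.13,"ty":0.4,"tz":0,"jaw":0},{"wx":0,"wy":0,"wz":0,"tx":-0.1,"ty":0.41,"tz":0,"jaw":0},{"wx":0,"wy":0,"wz":0,"tx":-0.07,"ty":0.42,"tz":0,"jaw":0},{"wx":0,"wy":0,"wz":0,"tx":-0.04,"ty":0.42,"tz":0,"jaw":0},{"wx":0,"wy":0,"wz":0,"tx":0,"ty":0.43,"tz":0,"jaw":0},{"wx":0,"wy":0,"wz":0,"tx":0.04,"ty":0.42,"tz":0,"jaw":0}]'
```

```text
t: 62.6
tcp_pos: [0.4635, -0.3639, 0.1022]
eef_rot: [180.0, 0.0, 98.6]
force: [2.3, -2.7, 1.2]
width: 0.0207
gripper_force: 58.8
t: 63.4
tcp_pos: [0.4464, -0.2805, 0.102]
eef_rot: [-180.0, -0.1, 98.7]
force: [0.1, 4.1, -1.3]
width: 0.0204
gripper_force: 59.1
```

```bash
python3 -m pendant '[{"wx":0,"wy":0,"wz":0,"tx":0.07,"ty":0.41,"tz":0,"jaw":0},{"wx":0,"wy":0,"wz":0,"tx":0.1,"ty":0.42,"tz":0,"jaw":0},{"wx":0,"wy":0,"wz":0,"tx":0.13,"ty":0.4,"tz":0,"jaw":0},{"wx":0,"wy":0,"wz":0,"tx":0.17,"ty":0.38,"tz":0,"jaw":0},{"wx":0,"wy":0,"wz":0,"tx":0.2,"ty":0.38,"tz":0,"jaw":0},{"wx":0,"wy":0,"wz":0,"tx":0.23,"ty":0.35,"tz":0,"jaw":0},{"wx":0,"wy":0,"wz":0,"tx":0.26,"ty":0.34,"tz":0,"jaw":0},{"wx":0,"wy":0,"wz":0,"tx":0.28,"ty":0.32,"tz":0,"jaw":0}]'
python3 -m pendant '[{"wx":0,"wy":0,"wz":0,"tx":0.31,"ty":0.29,"tz":0,"jaw":0},{"wx":0,"wy":0,"wz":0,"tx":0.33,"ty":0.26,"tz":0,"jaw":0},{"wx":0,"wy":0,"wz":0,"tx":0.35,"ty":0.24,"tz":0,"jaw":0},{"wx":0,"wy":0,"wz":0,"tx":0.36,"ty":0.2,"tz":0,"jaw":0},{"wx":0,"wy":0,"wz":0,"tx":0.39,"ty":0.18,"tz":0,"jaw":0},{"wx":0,"wy":0,"wz":0,"tx":0.4,"ty":0.15,"tz":0,"jaw":0},{"wx":0,"wy":0,"wz":0,"tx":0.4,"ty":0.11,"tz":0,"jaw":0},{"wx":0,"wy":0,"wz":0,"tx":0.4,"ty":0.08,"tz":0,"jaw":0}]'
python3 -m pendant '[{"wx":0,"wy":0,"wz":0,"tx":0,"ty":0,"tz":0,"jaw":0},{"wx":0,"wy":0,"wz":0,"tx":0,"ty":0,"tz":0,"jaw":0},{"wx":0,"wy":0,"wz":0,"tx":0,"ty":0,"tz":0,"jaw":0},{"wx":0,"wy":0,"wz":0,"tx":0,"ty":0,"tz":0,"jaw":0},{"wx":0,"wy":0,"wz":0,"tx":0,"ty":0,"tz":0,"jaw":0},{"wx":0,"wy":0,"wz":0,"tx":0,"ty":0,"tz":0,"jaw":0},{"wx":0,"wy":0,"wz":0,"tx":0,"ty":0,"tz":0,"jaw":0},{"wx":0,"wy":0,"wz":0,"tx":0,"ty":0,"tz":0,"jaw":0}]'
python3 - <<'E'
from h import *
im,c=shot('wrist','w15.png'); im2,c2=shot('scene','s15.png'); np.save('c15.npy',c[2]); np.save('c15s.npy',c2[2])
g=cv2.cvtColor(im,cv2.COLOR_BGR2GRAY)
print('stud expected px',proj(c,[[.548,-.113,.084]]),'slot (lifted) expected',proj(c,[[.5755-.186*.989*.146,-.298+.186*.989*.989,.0695+.005+.0275]]))
u,v=proj(c,[[.548,-.113,.09]])[0].astype(int)
for y in range(v-44,v+46,4): print(y,' '.join('%3d'%x for x in g[y,u-48:u+50:4]))
print(u-48)
E
```

```text
t: 64.2
tcp_pos: [0.4773, -0.2032, 0.1005]
eef_rot: [-179.4, -0.4, 98.6]
force: [-31.2, 30.3, 12.6]
width: 0.0196
gripper_force: 58.1
t: 65.0
tcp_pos: [0.5543, -0.1557, 0.1007]
eef_rot: [-179.6, -1.0, 99.1]
force: [-8.6, 75.5, 22.1]
width: 0.0125
gripper_force: 69.4
t: 65.8
tcp_pos: [0.5566, -0.1553, 0.1016]
eef_rot: [-179.9, -0.9, 99.2]
force: [-6.2, 70.6, 21.2]
width: 0.0115
gripper_force: 67.3
stud expected px [[274.2726227  184.28239246]] slot (lifted) expected [[274.18624616 197.63191113]]
142  33  29  30  29  32  34  28  28  32  35  31  31  29  30  28  31  31  31  31  32  31  29  30  31  33
146  31  29  30  30  31  34  31  29  28  29  30  32  33  30  31  29  28  29  31  39  32  32  27  29  29
150  29  31  33  34  33  29  77  89  87  87  98 146 148 149 147 134 119 103  99  87  72  31  27  30  32
154  30  28  31  30  30  31 189 192 197 137 155 153 155 156 154 155 156 154 156 154 157 135  29  28  31
158  35  30  25  28  28  28 190 192 197 154 155 153 154 156 154 155 153 154 155 153 157 154  74  30  30
162  33  29  29  32  28  29 189 192 191 151 156 154 154 156 154 155 153 155 156 
[... 1095 characters left out ...]
 143 152 156 156 152 136 136 133 134 137 134 143 154 152 157 139 136 134
210 217 217 217 217 217 217 217 217 168 156 157 152 217 217 217 217 217 217 155 154 154 179 217 217 217
214 217 217 218 217 217 218 217 217 168 157 157 159 217 217 217 218 218 217 154 155 153 195 217 217 217
218 217 217 217 217 217 217 217 217 168 157 157 176 217 217 217 217 217 217 155 153 153 208 217 217 218
222 217 217 217 217 217 217 217 217 157 157 157 136 103 116 121 128 150 174 155 155 153 217 217 217 217
226 217 218 218 217 218 217 217 217 157 158 157 152 155 151 150 153 150 149 155 153 154 217 217 217 218
230 217 217 217 217 218 218 217 217 156 156 158 152 155 154 153 156 154 153 154 154 153 217 217 217 217
226
```

The tool slid about 10 mm outward on the ball, and the grip is now only at its edge. The slot also stands about 5 mm past the stud. I'll let go, back off upward, find the knob again and re-grip it centred.

```bash
python3 -m pendant '[{"wx":0,"wy":0,"wz":0,"tx":0,"ty":0,"tz":0,"jaw":0.6},{"wx":0,"wy":0,"wz":0,"tx":0,"ty":0,"tz":0,"jaw":0.6},{"wx":0,"wy":0,"wz":0,"tx":0,"ty":0,"tz":0,"jaw":0.6},{"wx":0,"wy":0,"wz":0,"tx":0,"ty":0,"tz":0,"jaw":0.6},{"wx":0,"wy":0,"wz":0,"tx":0,"ty":-0.3,"tz":0.7,"jaw":0.6},{"wx":0,"wy":0,"wz":0,"tx":0,"ty":-0.3,"tz":0.9,"jaw":0.6},{"wx":0,"wy":0,"wz":0,"tx":0,"ty":0,"tz":0.9,"jaw":0.6},{"wx":0,"wy":0,"wz":0,"tx":0,"ty":0,"tz":0.5,"jaw":0.6}]'
python3 -m pendant '[{"wx":0,"wy":0,"wz":0,"tx":0,"ty":0,"tz":0,"jaw":0.6},{"wx":0,"wy":0,"wz":0,"tx":0,"ty":0,"tz":0,"jaw":0.6},{"wx":0,"wy":0,"wz":0,"tx":0,"ty":0,"tz":0,"jaw":0.6},{"wx":0,"wy":0,"wz":0,"tx":0,"ty":0,"tz":0,"jaw":0.6},{"wx":0,"wy":0,"wz":0,"tx":0,"ty":0,"tz":0,"jaw":0.6},{"wx":0,"wy":0,"wz":0,"tx":0,"ty":0,"tz":0,"jaw":0.6},{"wx":0,"wy":0,"wz":0,"tx":0,"ty":0,"tz":0,"jaw":0.6},{"wx":0,"wy":0,"wz":0,"tx":0,"ty":0,"tz":0,"jaw":0.6}]'
python3 - <<'E'
from h import *
im,c=shot('wrist','w16.png'); im2,c2=shot('scene','s16.png'); np.save('c16.npy',c[2])
s=observe(); print(s['tcp_pos'],s['eef_rot'],s['width'])
for n,i,cc,ex in(('wrist',im,c,[.5565,-.165,.1]),('scene',im2,c2,[.5565,-.165,.1])):
    g=i.max(2); u,v=proj(cc,[ex])[0]; print(n,'expected',u,v)
    m=(g<45).astype(np.uint8)
    for k in cv2.findContours(m,cv2.RETR_LIST,cv2.CHAIN_APPROX_NONE)[0]:
        (x,y),r=cv2.minEnclosingCircle(k); A=cv2.contourArea(k)
        if A>30 and np.hypot(x-u,y-v)<60 and r<60: print(round(x,1),round(y,1),'r',round(r,1),'A',A)
# windows
g=cv2.cvtColor(im,cv2.COLOR_BGR2GRAY); u,v=proj(c,[[.548,-.113,.08]])[0].astype(int); print(u,v)
for y in range(v-32,v+50,4): print(y,' '.join('%3d'%x for x in g[y,u-36:u+40:4]))
print(u-36)
E
```

```text
t: 66.7
tcp_pos: [0.5562, -0.1851, 0.1786]
eef_rot: [179.9, 0.0, 98.5]
force: [0.3, -0.1, -0.4]
width: 0.0511
gripper_force: 0.0
t: 67.5
tcp_pos: [0.5559, -0.1843, 0.177]
eef_rot: [-180.0, 0.0, 98.6]
force: [-0.6, 0.4, 0.2]
width: 0.0514
gripper_force: 0.0
[ 0.55590529 -0.18430077  0.17702601] [-1.79997891e+02 -1.32702819e-03  9.86178307e+01] 0.051494386560795434
wrist expected 282.22061848123565 201.2573791247886
280.1 202.9 r 7.2 A 139.0
280.8 200.8 r 15.8 A 718.0
scene expected 334.9422429475517 267.25931912015744
343.5 239.5 r 19.0 A 244.0
336.9 217.7 r 22.3 A 623.0
281 125
93  30  30  35  33  30  28  32  27  31  29  34  29  29  33  30  32  27  31  28
97  35  27  31  29  28  33 155 154 157 156 156 156 156  52  33  32  30  27  28
101  32  27  35  26  30 121 155 154 154 154 152 154 155 153  36  30  27  31  30
105  30  30  32  33  27 152 154 154 154 153 154 154 155 152  32  29  31  30  34
109  24  29  30  33 194 154 155 154 154 149 152 155 156 152  40  28  30  28  26
113  32  32  32  31 191 155 156 155 156 156 159 174 154 153  34  28  29  29  32
117  27  29  29  30 191 155 157 151 1
[... 466 characters left out ...]
 155 156 165 190 193 188 178 154 155  30  37  28  32  32
145  28  26  29  27 193 156 156 164 190 193 189 177 155 156  31  28  26  30  32
149  63  63  62  61 169 157 157 151 156 152 157 154 154 158  53  54  51  52  51
153 217 217 217 217 217 157 156 152 154 152 155 155 155 163 217 217 217 216 217
157 217 217 217 217 217 156 156 152 155 152 156 154 153 171 217 217 217 217 217
161 217 217 218 217 217 157 156 152 153 152 156 154 155 171 217 217 217 217 217
165 217 217 216 217 217 156 157 152 155 152 157 155 155 179 217 217 217 217 217
169 217 217 217 217 217 157 156 152 155 152 156 155 155 179 217 217 217 217 217
173 217 218 217 217 218 169 157 151 155 152 156 156 155 186 217 217 217 217 217
245
```

```bash
python3 - <<'E'
from h import *
a=np.load('c3.npy'); c=(a[0],a[1][0,0],np.load('c16.npy'))
im=cv2.imread('pics/w16.png'); g=cv2.cvtColor(im,cv2.COLOR_BGR2GRAY)
p=np.array([575.5,-298.])
for z in(.0965,.107):
    k=onz(c,[[280.8,200.8]],z)[0]*1000; d=k[:2]-p; print(z,k.round(1),'r',np.hypot(*d).round(1),'ang',np.degrees(np.arctan2(d[1],d[0])).round(2))
# knob blob size
m=(im.max(2)<45).astype(np.uint8)
for k in cv2.findContours(m,cv2.RETR_EXTERNAL,cv2.CHAIN_APPROX_NONE)[0]:
    (x,y),r=cv2.minEnclosingCircle(k)
    if abs(x-280.8)<3 and abs(y-200.8)<4: print('ellipse',cv2.fitEllipse(k))
for z in(.0965,.107):
    P=onz(c,[[280.8,200.8]],z)[0]; K,k1,T=c; dep=np.linalg.inv(T)@np.r_[P,1]; print('radius px expected',312.6*.012/np.sqrt(np.dot(dep[:3],dep[:3])-.012**2))
# bar width just beyond slot & at slot rows (edges), slot edges
for y in(104,125,141,165,175):
    r=cv2.GaussianBlur(g,(3,3),0)[y,250:310].astype(int); print(y,r.tolist())
# expected: bar width px at stud for level / raised
for top in(.0745,.0745+.0145):
    L=np.array([[.548-.013*.989,-.113-.013*.146,top],[.548+.013*.989,-.113+.013*.146,top],[.548-.0065*.989,-.113-.0065*.146,top],[.548+.0065*.989,-.113+.0065*.146,top]]); print(top,proj(c,L).round(1).tolist())
    e=np.array([[.5755-.2*.146,-.298+.2*.989,top]]); print(' end',proj(c,e))
E
```

```text
0.0965 [ 555.6 -165.7   96.5] r 133.8 ang 98.55
0.107 [ 555.1 -163.1  107. ] r 136.4 ang 98.6
radius px expected 16.3333642598777
radius px expected 17.14225156053797
104 [28, 29, 30, 31, 31, 31, 30, 29, 29, 28, 27, 28, 28, 47, 95, 138, 152, 153, 153, 154, 154, 153, 153, 154, 155, 156, 156, 154, 153, 154, 155, 154, 153, 153, 153, 153, 154, 154, 154, 154, 153, 153, 154, 155, 155, 155, 153, 153, 147, 109, 56, 33, 32, 30, 30, 29, 29, 30, 29, 28]
125 [32, 31, 30, 30, 31, 32, 32, 33, 39, 72, 135, 181, 189, 185, 175, 161, 156, 156, 157, 156, 156, 156, 161, 170, 155, 111, 81, 76, 77, 76, 76, 77, 77, 76, 84, 117, 160, 185, 185, 165, 146, 148, 153, 153, 153, 153, 153, 157, 160, 129, 67, 34, 33, 33, 32, 32, 32, 32, 31, 31]
141 [27, 27, 27, 27, 27, 28, 29, 29, 31, 60, 127, 179, 190, 185, 174, 161, 156, 156, 156, 156, 156, 155, 156, 168, 184, 190, 190, 191, 192, 193, 193, 193, 192, 191, 190, 189, 190, 191, 188, 174, 158, 153, 154, 154, 154, 153, 153, 158, 162, 128, 62, 30, 30, 30, 33, 36, 37, 35, 32, 30]
165 [217, 217, 217, 217, 217, 217, 217, 217, 217, 217, 217, 217, 217, 213, 194, 167, 156, 156, 156, 157, 157, 156, 154, 152, 152, 154, 155, 154, 153, 152, 152, 152, 153, 155, 156, 156, 155, 155, 154, 155, 155, 155, 155, 155, 154, 153, 160, 180, 203, 215, 217, 217, 217, 217, 217, 217, 217, 217, 217, 217]
175 [209, 209, 209, 209, 209, 209, 209, 209, 209, 209, 209, 209, 209, 206, 193, 172, 159, 156, 156, 156, 157, 157, 154, 152, 152, 154, 154, 154, 153, 152, 152, 153, 154, 155, 156, 156, 155, 155, 155, 155, 155, 155, 155, 154, 154, 154, 162, 182, 202, 209, 209, 209, 209, 209, 209, 209, 209, 209, 209, 209]
0.0745 [[264.0, 125.3], [298.4, 125.4], [272.6, 125.3], [289.8, 125.4]]
 end [[281.60663575 107.36796187]]
0.089 [[263.2, 125.5], [299.8, 125.6], [272.3, 125.5], [290.6, 125.6]]
 end [[281.88309246 106.43254441]]
```

Numerically, the bar's apparent width matches the level height. The dark stud tip (cols 275–285) sits inside the slot (cols 273–289), so it seems to have dropped over. I'll confirm by touching the knob top, which is at 0.1085 m when level and about 0.119 m if the bar rests on the stud.

```bash
python3 -m pendant '[{"wx":0,"wy":0,"wz":0,"tx":0,"ty":0.37,"tz":0,"jaw":0},{"wx":0,"wy":0,"wz":0,"tx":0,"ty":0.37,"tz":0,"jaw":0},{"wx":0,"wy":0,"wz":0,"tx":0,"ty":0,"tz":0,"jaw":0},{"wx":0,"wy":0,"wz":0,"tx":0,"ty":0,"tz":0,"jaw":0},{"wx":0,"wy":0,"wz":0,"tx":0,"ty":0,"tz":-0.6,"jaw":0},{"wx":0,"wy":0,"wz":0,"tx":0,"ty":0,"tz":-0.7,"jaw":0},{"wx":0,"wy":0,"wz":0,"tx":0,"ty":0,"tz":-0.6,"jaw":0},{"wx":0,"wy":0,"wz":0,"tx":0,"ty":0,"tz":-0.3,"jaw":0}]'
python3 -m pendant '[{"wx":0,"wy":0,"wz":0,"tx":0,"ty":0,"tz":-0.08,"jaw":0},{"wx":0,"wy":0,"wz":0,"tx":0,"ty":0,"tz":-0.08,"jaw":0},{"wx":0,"wy":0,"wz":0,"tx":0,"ty":0,"tz":-0.08,"jaw":0},{"wx":0,"wy":0,"wz":0,"tx":0,"ty":0,"tz":-0.06,"jaw":0},{"wx":0,"wy":0,"wz":0,"tx":0,"ty":0,"tz":0,"jaw":0},{"wx":0,"wy":0,"wz":0,"tx":0,"ty":0,"tz":0,"jaw":0},{"wx":0,"wy":0,"wz":0,"tx":0,"ty":0,"tz":0,"jaw":0},{"wx":0,"wy":0,"wz":0,"tx":0,"ty":0,"tz":0,"jaw":0}]'
python3 -m pendant '[{"wx":0,"wy":0,"wz":0,"tx":0,"ty":0,"tz":-0.04,"jaw":0},{"wx":0,"wy":0,"wz":0,"tx":0,"ty":0,"tz":0,"jaw":0},{"wx":0,"wy":0,"wz":0,"tx":0,"ty":0,"tz":0,"jaw":0},{"wx":0,"wy":0,"wz":0,"tx":0,"ty":0,"tz":0,"jaw":0},{"wx":0,"wy":0,"wz":0,"tx":0,"ty":0,"tz":0,"jaw":0},{"wx":0,"wy":0,"wz":0,"tx":0,"ty":0,"tz":0,"jaw":0},{"wx":0,"wy":0,"wz":0,"tx":0,"ty":0,"tz":0,"jaw":0},{"wx":0,"wy":0,"wz":0,"tx":0,"ty":0,"tz":0,"jaw":0}]'
```

```text
t: 68.4
tcp_pos: [0.5554, -0.166, 0.1209]
eef_rot: [-179.9, -0.0, 98.6]
force: [-0.2, 0.6, 0.6]
width: 0.0
gripper_force: 0.0
t: 69.2
tcp_pos: [0.556, -0.1658, 0.1147]
eef_rot: [180.0, 0.0, 98.6]
force: [0.1, -0.3, 0.3]
width: -0.0
gripper_force: 0.0
t: 70.0
tcp_pos: [0.5559, -0.1658, 0.1135]
eef_rot: [-180.0, -0.0, 98.6]
force: [0.8, 0.0, 0.2]
width: -0.0
gripper_force: 0.0
```

```bash
python3 -m pendant '[{"wx":0,"wy":0,"wz":0,"tx":0,"ty":0,"tz":-0.08,"jaw":0},{"wx":0,"wy":0,"wz":0,"tx":0,"ty":0,"tz":-0.04,"jaw":0},{"wx":0,"wy":0,"wz":0,"tx":0,"ty":0,"tz":-0.04,"jaw":0},{"wx":0,"wy":0,"wz":0,"tx":0,"ty":0,"tz":-0.04,"jaw":0},{"wx":0,"wy":0,"wz":0,"tx":0,"ty":0,"tz":-0.02,"jaw":0},{"wx":0,"wy":0,"wz":0,"tx":0,"ty":0,"tz":0,"jaw":0},{"wx":0,"wy":0,"wz":0,"tx":0,"ty":0,"tz":0,"jaw":0},{"wx":0,"wy":0,"wz":0,"tx":0,"ty":0,"tz":0,"jaw":0}]'
```

```text
t: 70.8
tcp_pos: [0.556, -0.1658, 0.1081]
eef_rot: [180.0, 0.0, 98.6]
force: [0.0, 1.1, 0.5]
width: 0.0002
gripper_force: 0.0
```

```bash
python3 -m pendant '[{"wx":0,"wy":0,"wz":0,"tx":0,"ty":0,"tz":0.6,"jaw":0},{"wx":0,"wy":0,"wz":0,"tx":0,"ty":0,"tz":1,"jaw":0},{"wx":0,"wy":0,"wz":0,"tx":0,"ty":0,"tz":1,"jaw":0},{"wx":0,"wy":0,"wz":0,"tx":0,"ty":0.5,"tz":1,"jaw":0},{"wx":0,"wy":0,"wz":0,"tx":0,"ty":0.8,"tz":0.5,"jaw":0},{"wx":0,"wy":0,"wz":0,"tx":0,"ty":0.8,"tz":0,"jaw":0},{"wx":0,"wy":0,"wz":0,"tx":0,"ty":0.4,"tz":0,"jaw":0},{"wx":0,"wy":0,"wz":0,"tx":0,"ty":0,"tz":0,"jaw":0}]'
python3 -m pendant '[{"wx":0,"wy":0,"wz":0,"tx":0,"ty":0,"tz":0,"jaw":0},{"wx":0,"wy":0,"wz":0,"tx":0,"ty":0,"tz":0,"jaw":0},{"wx":0,"wy":0,"wz":0,"tx":0,"ty":0,"tz":0,"jaw":0},{"wx":0,"wy":0,"wz":0,"tx":0,"ty":0,"tz":0,"jaw":0},{"wx":0,"wy":0,"wz":0,"tx":0,"ty":0,"tz":0,"jaw":0},{"wx":0,"wy":0,"wz":0,"tx":0,"ty":0,"tz":0,"jaw":0},{"wx":0,"wy":0,"wz":0,"tx":0,"ty":0,"tz":0,"jaw":0},{"wx":0,"wy":0,"wz":0,"tx":0,"ty":0,"tz":0,"jaw":0}]'
python3 - <<'E'
from h import *
im,c=shot('wrist','w17.png'); im2,c2=shot('scene','s17.png')
blobs(im,c,.005); print('--scene'); 
g=im2.max(2)
for n,i,cc in(('wrist',im,c),('scene',im2,c2)):
    u,v=proj(cc,[[.5556,-.1657,.0965]])[0]; m=(i.max(2)<70).astype(np.uint8); m[:int(v)-25]=0;m[int(v)+25:]=0;m[:,:int(u)-25]=0;m[:,int(u)+25:]=0
    print(n,'expected knob',u.round(1),v.round(1))
    for k in cv2.findContours(m,cv2.RETR_EXTERNAL,cv2.CHAIN_APPROX_NONE)[0]:
        if cv2.contourArea(k)>20: print(cv2.minEnclosingCircle(k))
E
```

```text
t: 71.6
tcp_pos: [0.556, -0.1021, 0.211]
eef_rot: [180.0, -0.0, 98.7]
force: [-0.8, -0.2, -0.3]
width: -0.0001
gripper_force: 0.0
t: 72.4
tcp_pos: [0.5559, -0.1033, 0.2105]
eef_rot: [180.0, -0.0, 98.6]
force: [0.3, 0.0, 0.5]
width: -0.0002
gripper_force: 0.0
t 72.5 tcp [ 555.9 -103.3  210.5] rot [-180.    -0.    98.6] w -0.1
world 976.2 -291.4 size 45 19 yaw -65.1 edge | units d 16.81 -7.52 turn 3.25
world 589.0 -327.6 size 45 15 yaw -81.7  | units d 1.32 -8.97 turn -0.07
world 269.5 -242.6 size 85 4 yaw 0.1 edge | units d -11.46 -5.57 turn 16.3
world 555.8 -183.9 size 188 155 yaw 8.6  | units d -0.0 -3.22 turn -18.0
world 270.9 -151.5 size 146 84 yaw -89.9 edge | units d -11.4 -1.93 turn -1.71
world 699.1 -6.5 size 59 58 yaw 82.6  | units d 5.73 3.87 turn -3.21
world 619.6 -1.8 size 66 66 yaw 5.9  | units d 2.55 4.06 turn 17.46
world 764.7 119.2 size 54 5 yaw -3.6 edge | units d 8.35 8.9 turn 15.55
--scene
wrist expected knob 266.7 277.2
((287.0, 298.0), 4.242740631103516)
((255.5, 295.131591796875), 15.642613410949707)
((254.0, 279.0), 7.071167945861816)
((255.0, 270.5), 8.90234661102295)
((277.0, 275.5), 17.755380630493164)
scene expected knob 334.6 268.9
((338.5519714355469, 254.74256896972656), 22.718236923217773)
```

```bash
python3 -c "
from bench import order
print(order.finish_job())"
```

```text
the job is handed in; nothing more can be done
None
```

I put all five cassettes in the dry box, pressed the lid home at all four corners and dropped the bar's slot over the stud, handing in at about 72.5 s; the finish call gave no verdict, the grip slid on the knob mid-swing (wrist force about 79 N, no press on the gripper's body seen), and I confirmed the level bar by image measurements and a lowered fingertip that met nothing.

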